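# Free the die from the ratchet sample press

## Task

The pressed sample's die is still locked under the ram of the bench press. Flip the pawl lever on the ratchet handle over to its raising side, swing the handle back and forth until the punch stands well clear above the die, draw the shoe out to its stop by its knob, and lower the die, kept upright, into the empty half of the aluminium tray. Leave the press open with the ram up and the shoe out, and do not shift or tip any of the glassware and bottles standing round about.

Things in the scene. Friction and masses are not known exactly. Their poses are not given: they have to be found in the camera images.
- press: bench press, bolted down: dark grey base plate (136 x 178 mm, 16 mm thick), two columns, crosshead (top 110 mm up) with a ratchet head. Origin: on the vertical screw axis at counter level; z up, -x side roughly faces the robot, +y is the way the shoe draws out. Only handle knob, pawl pin and screw (top at 148 to 163 mm, 17 mm thick) rise above 138 mm
- handle (a joint): swing (rad) of the ratchet handle about the screw axis, counter-clockwise from above positive, -0.95 to 0.95 between stops. At 0 its bar points along the press's -x; positive values lean to the press's -y, away from the shoe's side. Stays where it is left. The bar is 17 mm wide, its upper face 125 mm above the counter
- handle_knob (a point): middle of the black upright grip at the handle's end: round, 25 mm thick (20 mm at its ends), from 135 to 175 mm above the counter, 112 mm from the screw axis; z up, x points out along the bar. Swinging the handle takes 2 to 6 N here
- pawl_lever (a joint): angle (rad) of the pawl lever on the handle, counter-clockwise from above positive, -0.42 to 0.42; stays where left. Above +0.25 the pawl drives the 16-tooth wheel as the handle swings positive, which raises the ram, and slips back over the teeth; below -0.25 (at the start) the reverse. Up to 0.4 rad of swing is lost at each turn-round
- pawl_tab (a point): middle of the upright steel pin on the pawl lever by which it is flipped: round, 10 mm thick, 134 to 164 mm above the counter, 30 mm out from the lever's pivot, which is on the bar 44 mm from the screw axis. The pin leans to the side towards which the handle drives; flipped it travels 24 mm across the bar with about 2 N. z up
- ram (a joint): height (m) of the ram above its lowest position, 0 to 0.0144. It starts at 0, its punch (17 mm thick) standing 8 mm deep in the bore of the die. One radian of driven wheel raises it by 0.0048 m; the screw holds it where it is; at the top the wheel meets a hard stop
- shoe (a joint): how far (m) the shoe, the steel slide plate under the ram, is drawn out along the press's +y: 0 (home, at the start) to 0.115 (stop). Draws with 2 to 4 N. Its upper face is 26 mm above the counter
- shoe_knob (a point): middle of the upright black knob on the shoe: round, 21 mm thick, from 50 to 75 mm above the counter, 105 mm from the die's centre along the shoe; axes as the press's
- die_center (a point): centre (half-way up) of the steel die, an upright cup 46 mm across and 40 mm high with a 22 mm bore open at the top, 0.25 to 0.45 kg; z up. It stands on the shoe inside a 4 mm high locating ring (56 mm across), straight under the ram
- tray_place (a point): middle of the empty near half of the aluminium tray, on the floor's upper face, 2.5 mm above the counter. The tray, fixed, is 170 x 112 mm, its rim 14 mm high, 2.5 mm thick. x runs along its length to the far half, where a watch glass lies; the tray's middle is at x = +40 mm, the inner walls at x = -42.5 mm and y = +-53.5 mm
- mortar: bystander, to be left alone: white porcelain mortar, 83 mm wide, 50 mm high, standing close in front of the press under the handle's sweep; origin at the centre of its underside
- small_beaker: bystander, to be left alone: glass beaker, 44 mm wide, 54 mm high, standing beside the path of the shoe, on the robot's side; origin at the centre of its underside
- flask: bystander, to be left alone: glass conical flask, 62 mm wide, 103 mm high, at the back behind the tray; origin at the centre of its underside
- large_beaker: bystander, to be left alone: glass beaker, 72 mm wide, 92 mm high, right of the press; origin at the centre of its underside
- white_bottle: bystander, to be left alone: white reagent bottle with black cap, 56 mm wide, 123 mm high, right of the press; origin at the centre of its underside
- dropper_bottle: bystander, to be left alone: amber dropper bottle with rubber teat, 37 mm wide, 101 mm high, right of the press; origin at the centre of its underside
- wash_bottle: bystander, to be left alone: polythene wash bottle with a long nozzle, 81 mm wide, 319 mm high, far right at the back; origin at the centre of its underside
- watch_glass: bystander, to be left alone: watch glass, 72 mm wide, 8 mm high, lying in the far half of the tray; origin at the centre of its underside

How it is judged:
On the way, in this order (a step that is already met when the one before it is completed fails the run):
1. the pawl lever is flipped to its raising side while the ram is still down (value of joint pawl_lever above 0.25 rad and value of joint ram below 0.003 m), for 0.2 s.
2. the handle has been pumped until the punch stands clear above the die (value of joint ram above 0.0085 m), for 0.2 s.
3. the shoe is drawn out to its stop with the die on it (value of joint shoe above 0.107 m and angle between die_center's own z axis and vertical below 0.15 rad and y of die_center in the frame of shoe_knob between -0.115 and -0.095 m), for 0.2 s.
At the end, for the whole second after the job is handed in: The die stands upright (within 0.08 rad) and flat on the floor of the tray's empty half; the watch glass lies within 30 mm of where it was; the ram is over 8.5 mm up and the shoe over 100 mm out (z of die_center in the frame of tray_place between 0.017 and 0.023 m and x of die_center in the frame of tray_place between -0.045 and 0.045 m and y of die_center in the frame of tray_place between -0.055 and 0.055 m and angle between die_center's own z axis and vertical below 0.08 rad and distance of watch_glass from where it was at the start of the episode below 0.03 m and value of joint ram above 0.0085 m and value of joint shoe above 0.1 m); the robot touches nothing.
It fails at once if a bystander is shifted by more than 30 mm or tipped by more than 0.4 rad (distance of any of mortar, small_beaker, flask, large_beaker, white_bottle, dropper_bottle, wash_bottle, watch_glass from where it was at the start of the episode above 0.03 m or angle between any of mortar, small_beaker, flask, large_beaker, white_bottle, dropper_bottle, wash_bottle, watch_glass's own z axis and vertical above 0.4 rad).
It fails at once if the die is tipped by more than 0.5 rad (angle between die_center's own z axis and vertical above 0.5 rad).
It fails at once if the die is dropped into the tray instead of lowered (faster than 0.5 m/s within 20 mm of standing in it) (horizontal distance between die_center and tray_place below 0.06 m and z of die_center in the frame of tray_place below 0.04 m and linear speed of die above 0.5 m/s).
It also fails if it takes over 72 s, if anything falls off the work surface, if the arm or the gripper's body presses on something with over 40 N, if the wrist force passes 120 N, or if a joint passes its speed limit or range.

## Robot

A 7-joint arm with a two-finger parallel gripper is mounted at the origin on a cart in front of the work surface, level with it; the furniture and walls round the work are solid. World frame = base frame: x ahead of the robot, y to its left, z up, the work surface at z = 0. Lengths are in m, angles in rad, forces in N, time in s.
With the tool pointing down it reaches from about 0.4 to 0.85 m from the base axis. Payload 4.5 kg.
Tool frame: the origin (TCP) lies at the very end of the fingers, on their centre line; the grasp point (between the pads) lies 19 mm behind it; z points along the fingers, y is the direction in which the jaws open and shut (so a half turn about z gives the same grasp; the last joint's range is limited). The gripper opens to 88 mm and grips with 3 to 60 N. Pads are 18 mm wide; open, the fingers measure 123 mm over their backs; the gripper's body (75 mm by 187 mm) begins 45 mm behind the grasp point.
Start: joints at [1.326, 0.689, -0.195, 1.565, 0.157, 0.902, -0.215], TCP at [0.172, -0.601, 0.239] pointing down, gripper open.
Joint ranges: [-3.01, 3.01], [-0.46, 2.08], [-1.47, 1.51], [0.13, 2.56], [-1, 4.14], [0.04, 2.09], [-2.66, 2.66]. Speed limits (rad/s): [2.57, 2.57, 3.14, 3.14, 3.14, 3.14, 3.14].

## Interface

Orientations are given as a 3x3 rotation matrix whose columns are the frame's x, y, z axes.
In Python, from plant import sensors, read_camera, camera_info, order gives the robot as it stands. The module is installed in compiled form; this text tells all that it offers.
- The arm moves only by the tool move_arm, never from a script. Its argument "targets" is one flat list of numbers, 6 for each row, row after row: the shift along the tool's x, y, z as a fraction of full scale, then the turn, a rotation vector about the tool's x, y, z as a fraction of full scale. A call has 1 to 5 rows; each row is the pose to reach, as a shift and turn from the pose commanded when the call began, along the tool's axes at that moment; what a row does not reach only later rows make up. Full scale, the value 1, is 8 cm for a shift and 120 degrees for a turn. A row lasts 1/10 s, in which the tool goes at most 50 mm and 8.59 degrees, less where a joint would pass 70% of its speed; a pose out of reach is approached as far as the arm can. A call with a number of a shift or a turn outside -1 to 1 is refused whole. A call with a gripper value outside its range is refused whole. "claw" is the closure, from -1 (fully open) to 1 (shut), set as the call begins (left out, the last holds). The fingers move at their own pace and stop on an object; the grip force is fixed at half the most. Time passes only in rows, so rows that repeat a pose let the fingers close. It gives the time, the measured TCP pose, the force and the opening at its end, in the units of the state.
- sensors.read_state(): the state, without advancing time (a new reading comes with each control period).
- read_camera(name): name is "side" or "top" or "wrist"; returns the picture (400x640x3 uint8, red, green, blue); there is no depth.
- camera_info(name): a dict with "intrinsics" (3x3 intrinsics, pixels), "dist_coeffs" ([k1, k2, p1, p2, k3] as OpenCV has them; the pictures are not rectified), "position" and "attitude" of the camera in the world. Camera axes: x right, y up, looking along -z (the intrinsics and any distortion apply to the point x, -y, -z); pixel columns grow to the right and rows downward; lengths in m; the calibration is good to about 2 mm. A picture is of the moment at which its call begins: read the wrist's pose just before it. camera_info takes no time and is no camera call; for the wrist camera it gives the pose at the moment of the call.
- order.job_done(): hands the job in, once; it reports no verdict.
The state is a dict: "time_s": time; "joint_positions": joint angles; "dq": joint speeds; "joint_efforts": joint torques, N m; "position": TCP position; "ee_rot": TCP orientation; "contact_force": force on the tool from outside, world axes, zero at the start; "ft_torque": the same for the moment, N m; "width": opening from 0.0 (shut) to 1.0 (fully open).
Only numpy, scipy, OpenCV 4.12 (cv2) and the standard library are available. Lean on these libraries where they do the work, as an engineer would, in place of code of your own. Each camera call takes 0.05 s, during which the arm holds its last target.

## Working session

There is one attempt and no reset: what is moved stays moved. The work goes in short steps, Python scripts to look and compute and a tool call to move; the robot and the scene stay as the last step left them, time stands still between calls to the robot, and variables do not carry over. Pictures are saved under pics/ and viewed, and the job is handed in when it is done.

Besides the shell and the picture viewer there is one more tool, called after "Emit:" as name(argument=value, ...) on one line, values as JSON. move_arm: Moves the arm, as the interface text tells. Its arguments: {"type":"object","properties":{"targets":{"type":"array"},"claw":{"type":"number"}},"required":["targets"]}

```bash
ls; mkdir -p pics; python3 - <<'E'
from plant import sensors, read_camera, camera_info
import cv2, numpy as np
s=sensors.read_state()
for k,v in s.items(): print(k,np.round(v,4).tolist())
for n in ["side","top","wrist"]:
    print(n,{k:np.round(v,4).tolist() for k,v in camera_info(n).items()})
    im=read_camera(n); cv2.imwrite(f"pics/{n}0.png",im[:,:,::-1])
E
```

```text
pics
time_s 0.0
joint_positions [1.3258, 0.69, -0.1945, 1.5664, 0.1573, 0.9025, -0.2151]
dq [-0.0009, -0.0009, -0.0014, -0.0003, 0.0003, 0.0009, -0.0012]
joint_efforts [0.0002, -52.7564, -1.2664, -15.3429, -0.0525, 0.0066, 0.0002]
position [0.1718, -0.6003, 0.2379]
ee_rot [[0.9614, 0.2753, -0.0006], [0.2753, -0.9614, 0.0017], [-0.0001, -0.0018, -1.0]]
contact_force [-0.8739, -0.1805, 0.0981]
ft_torque [-0.0236, 0.0123, -0.0279]
width 0.9995
side {'intrinsics': [[447.669, 0.0, 321.8794], [0.0, 447.669, 200.4352], [0.0, 0.0, 1.0]], 'dist_coeffs': [0.0024, 0.0, 0.0, 0.0, 0.0], 'position': [0.3722, 0.9947, 0.8458], 'attitude': [[-0.992, 0.0821, -0.0962], [-0.1255, -0.5417, 0.8312], [0.0161, 0.8366, 0.5476]]}
top {'intrinsics': [[395.2789, 0.0, 318.8422], [0.0, 395.2789, 200.4409], [0.0, 0.0, 1.0]], 'dist_coeffs': [-0.0261, 0.0, 0.0, 0.0, 0.0], 'position': [0.319, -0.1374, 1.2262], 'attitude': [[0.0011, 0.9829, -0.184], [-1.0, 0.0012, 0.0006], [0.0008, 0.184, 0.9829]]}
wrist {'intrinsics': [[326.0797, 0.0, 321.8172], [0.0, 326.0797, 201.5963], [0.0, 0.0, 1.0]], 'dist_coeffs': [-0.0148, 0.0, 0.0, 0.0, 0.0], 'position': [0.2455, -0.5796, 0.3851], 'attitude': [[0.2758, 0.9176, 0.2862], [-0.9612, 0.2639, 0.0802], [-0.002, -0.2972, 0.9548]]}
```

View pics/side0.png

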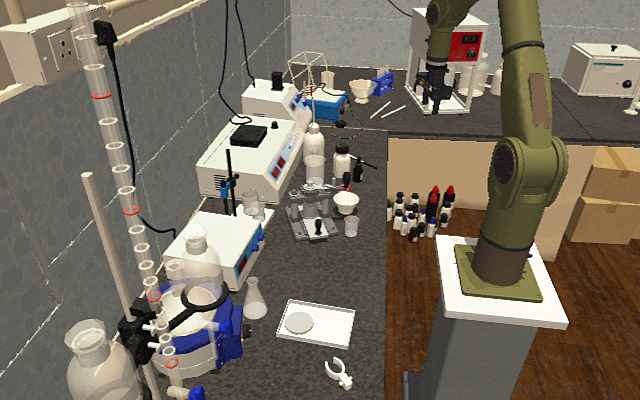

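View pics/top0.png

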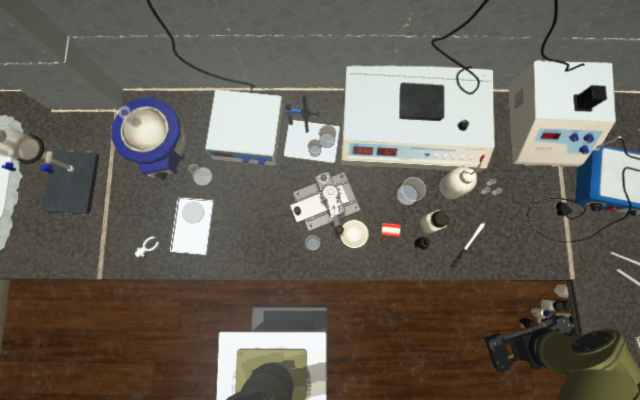

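View pics/wrist0.png

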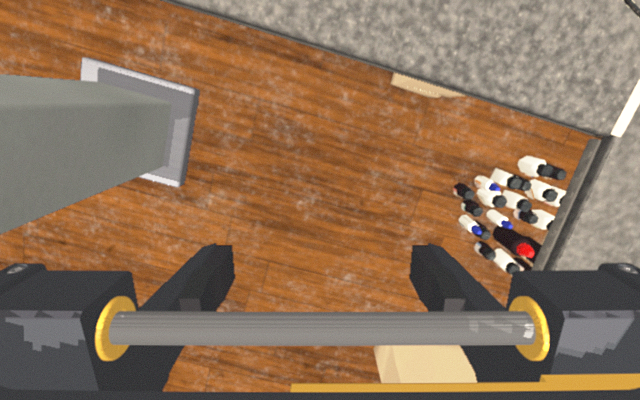

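```bash
cat > h.py <<'E'
import numpy as np, cv2, json
from plant import sensors, read_camera, camera_info
def ray(ci,px):
    K=np.array(ci['intrinsics']);d=np.array(ci['dist_coeffs'])
    n=cv2.undistortPoints(np.array(px,float).reshape(-1,1,2),K,d).reshape(-1,2)
    v=np.c_[n[:,0],-n[:,1],-np.ones(len(n))]
    return np.array(ci['position']),v@np.array(ci['attitude']).T
def onz(ci,px,z):
    p,v=ray(ci,px); t=(z-p[2])/v[:,2]; return p+v*t[:,None]
def proj(ci,P):
    R=np.array(ci['attitude']);q=(np.array(P,float).reshape(-1,3)-ci['position'])@R
    q=q*[1,-1,-1]
    r,_=cv2.projectPoints(q,np.zeros(3),np.zeros(3),np.array(ci['intrinsics']),np.array(ci['dist_coeffs']))
    return r.reshape(-1,2)
def tri(ca,pa,cb,pb):
    a,u=ray(ca,[pa]);b,v=ray(cb,[pb]);u=u[0]/np.linalg.norm(u[0]);v=v[0]/np.linalg.norm(v[0])
    s=np.linalg.lstsq(np.c_[u,-v],b-a,rcond=None)[0]
    A=a+u*s[0];B=b+v*s[1]; return (A+B)/2,np.linalg.norm(A-B)
E
python3 - <<'E'
import cv2
a=cv2.imread('pics/top0.png'); 
cv2.imwrite('pics/topz.png',cv2.resize(a[150:265,270:420],None,fx=5,fy=5,interpolation=cv2.INTER_CUBIC))
cv2.imwrite('pics/topz2.png',cv2.resize(a[150:270,130:270],None,fx=5,fy=5,interpolation=cv2.INTER_CUBIC))
a=cv2.imread('pics/side0.png'); 
cv2.imwrite('pics/sidez.png',cv2.resize(a[140:250,270:400],None,fx=5,fy=5,interpolation=cv2.INTER_CUBIC))
cv2.imwrite('pics/sidez2.png',cv2.resize(a[240:400,230:370],None,fx=4,fy=3.7,interpolation=cv2.INTER_CUBIC))
E
```

```text
(no output)
```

View pics/topz.png

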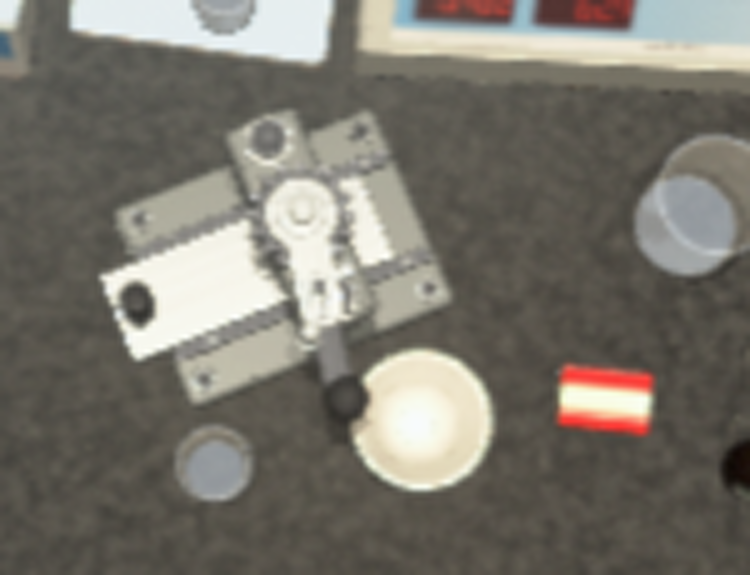

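View pics/topz2.png

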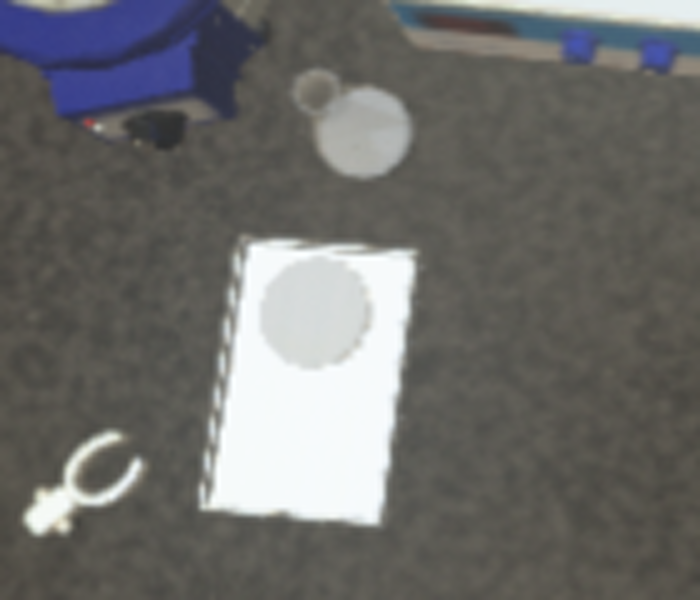

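View pics/sidez.png

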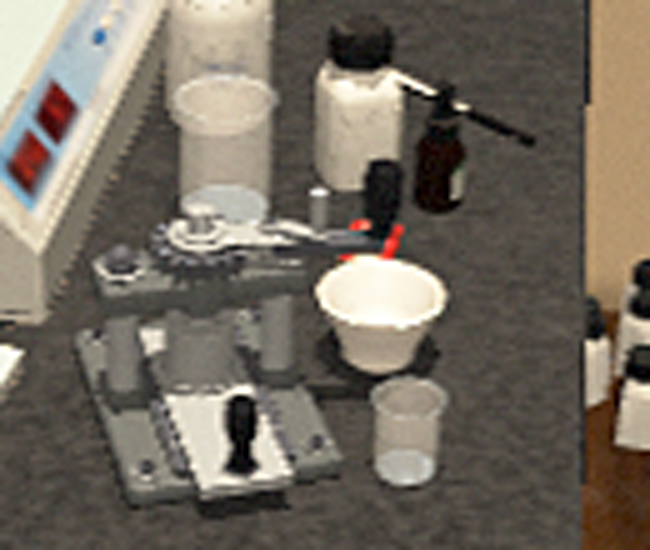

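View pics/sidez2.png

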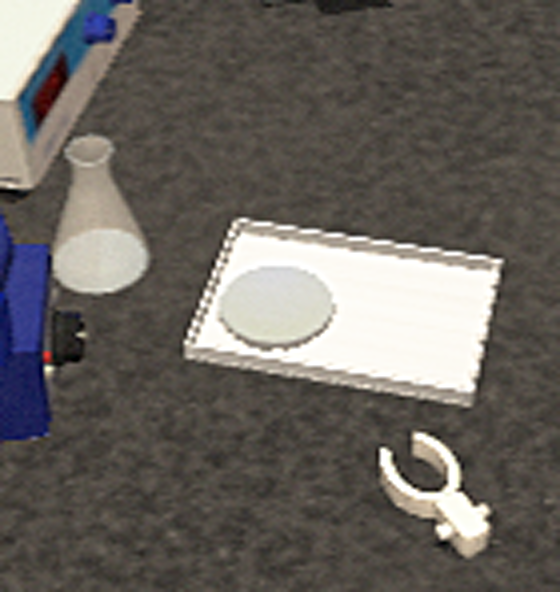

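```bash
python3 - <<'E'
from h import *
T=camera_info('top');S=camera_info('side')
def z5(p,o): return (np.array(p,float)+.5)/5-.5+o
c=onz(T,z5([[370,112],[115,212],[195,403],[450,298]],[270,150]),0.016)
print('corners',c.round(4).tolist(),c.mean(0).round(4))
e=[c[1]-c[0],c[2]-c[3],c[0]-c[3],c[1]-c[2]]
for v in e: print(np.linalg.norm(v).round(4),np.degrees(np.arctan2(v[1],v[0])).round(2))
tz=lambda p:z5(p,[270,150]); sz=lambda p:z5(p,[270,140])
print('screw',onz(T,[tz([302,209])],0.148),onz(T,[tz([302,209])],0.163))
print('screw tri',tri(T,tz([302,209]),S,sz([203,215])))
print('knobtop',onz(T,[tz([345,393])],0.175), tri(T,tz([345,393]),S,sz([385,168])))
print('shoeknob',onz(T,[tz([137,302])],0.075),tri(T,tz([137,302]),S,sz([240,402])))
print('pin side',onz(S,[sz([318,192])],0.164),tri(T,tz([350,285]),S,sz([318,192])))
print('mortar',onz(T,[tz([422,420])],0.05),'sb top',onz(T,[tz([214,452])],0.054))
t2=lambda p:z5(p,[130,150])
c=onz(T,t2([[243,240],[417,252],[380,523],[201,510]]),0.014);print('tray',c.round(4).tolist(),c.mean(0))
for i in range(4):
    v=c[(i+1)%4]-c[i];print(np.linalg.norm(v).round(4),np.degrees(np.arctan2(v[1],v[0])).round(2))
E
```

```text
corners [[0.637, -0.2163, 0.016], [0.5723, -0.0561, 0.016], [0.4525, -0.1068, 0.016], [0.518, -0.2647, 0.016]] [ 0.545  -0.1609  0.016 ]
0.1728 112.0
0.1709 112.55
0.1285 22.14
0.1301 22.95
screw [[ 0.54649528 -0.16914382  0.148     ]] [[ 0.54332971 -0.16870194  0.163     ]]
screw tri (array([ 0.54598794, -0.16938037,  0.14087786]), np.float64(0.003934866124067518))
knobtop [[ 0.44039419 -0.19091386  0.175     ]] (array([ 0.4381351 , -0.19105835,  0.17118333]), np.float64(0.0053647692211702906))
shoeknob [[ 0.50571887 -0.07372134  0.075     ]] (array([ 0.50691437, -0.07352111,  0.07157918]), np.float64(0.0012645418718286955))
pin side [[ 0.47379763 -0.16778841  0.164     ]] (array([ 0.48946141, -0.19510634,  0.15036782]), np.float64(0.026978104128332715))
mortar [[ 0.43870389 -0.24308315  0.05      ]] sb top [[ 0.41917275 -0.11918012  0.054     ]]
tray [[0.5544, 0.3026, 0.014], [0.5469, 0.1927, 0.014], [0.3787, 0.207, 0.014], [0.3862, 0.3174, 0.014]] [0.46654356 0.25491596 0.014     ]
0.1102 -93.91
0.1688 175.13
0.1106 86.11
0.1689 -5.03
```

Emit:
move_arm(targets=[0.23,-0.2,0,0,0,0,0.46,-0.4,0,0,0,0,0.69,-0.6,0,0,0,0,0.92,-0.8,0,0,0,0], claw=-1)

```text
time_s: 0.55
position: [0.2255, -0.5181, 0.2385]
ee_rot: [[0.961, 0.275, -0.0], [0.275, -0.961, 0.001], [-0.0, -0.001, -1.0]]
contact_force: [0.1, 0.2, -0.2]
width: 0.998
```

Emit:
move_arm(targets=[0.23,-0.2,0,0,0,0,0.46,-0.4,0,0,0,0,0.69,-0.6,0,0,0,0,0.92,-0.8,0,0,0,0])

```text
time_s: 0.95
position: [0.2787, -0.4363, 0.2386]
ee_rot: [[0.961, 0.275, -0.0], [0.275, -0.961, 0.0], [-0.0, -0.0, -1.0]]
contact_force: [-0.2, -0.4, 0.3]
width: 0.998
```

Emit:
move_arm(targets=[0.23,-0.2,0,0,0,0,0.46,-0.4,0,0,0,0,0.69,-0.6,0,0,0,0,0.92,-0.8,0,0,0,0])

```text
time_s: 1.35
position: [0.3318, -0.3546, 0.2386]
ee_rot: [[0.961, 0.275, -0.0], [0.275, -0.961, 0.0], [-0.0, -0.0, -1.0]]
contact_force: [-1.0, -0.1, -1.0]
width: 1.003
```

Emit:
move_arm(targets=[0.23,-0.2,0,0,0,0,0.46,-0.4,0,0,0,0,0.69,-0.6,0,0,0,0,0.92,-0.8,0,0,0,0])

```text
time_s: 1.75
position: [0.385, -0.2728, 0.2386]
ee_rot: [[0.961, 0.275, -0.0], [0.275, -0.961, 0.0], [-0.0, -0.0, -1.0]]
contact_force: [0.2, -0.8, 0.7]
width: 0.998
```

```bash
cat >> h.py <<'E'
def snap(name,tag):
    ci=camera_info(name); im=read_camera(name)[:,:,::-1].copy()
    cv2.imwrite(f"pics/{tag}.png",im); json.dump({k:np.array(v).tolist() for k,v in ci.items()},open(f"pics/{tag}.json","w")); return ci,im
def load(tag):
    return json.load(open(f"pics/{tag}.json")),cv2.imread(f"pics/{tag}.png")
def plan(p,yaw=None):
    """fractions for world TCP target p, yaw = world angle(deg) of tool x"""
    s=sensors.read_state();R=np.array(s['ee_rot']);d=R.T@(np.array(p)-s['position'])/0.08
    y0=np.degrees(np.arctan2(R[1,0],R[0,0])); t=0 if yaw is None else -(yaw-y0)/120
    print('pos',np.round(s['position'],4),'yaw',y0.round(2),'shift',d.round(3),'turnz',np.round(t,4))
E
python3 -c "
from h import *
snap('wrist','w1')"
```

```text
(no output)
```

View pics/w1.png

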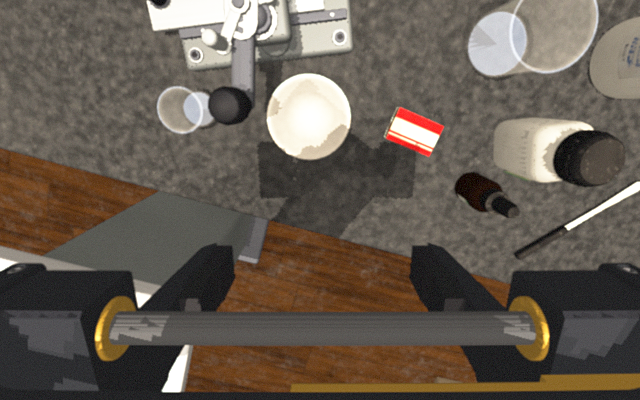

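Emit:
move_arm(targets=[0.2,-0.25,0,0,0,0,0.4,-0.5,0,0,0,0,0.5,-0.8,0,0,0,0,0.5,-0.9,0,0,0,0,0.5,-0.9,0,0,0,0])

```text
time_s: 2.3
position: [0.4026, -0.193, 0.2387]
ee_rot: [[0.961, 0.277, -0.001], [0.277, -0.961, 0.0], [-0.001, -0.0, -1.0]]
contact_force: [0.0, -1.0, -0.8]
width: 1.005
```

```bash
python3 -c "
from h import *
c,i=snap('wrist','w2')
cv2.imwrite('pics/w2z.png',cv2.resize(i[0:250,150:470],None,fx=2.4,fy=2.4,interpolation=cv2.INTER_CUBIC))"
```

```text
(no output)
```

View pics/w2z.png

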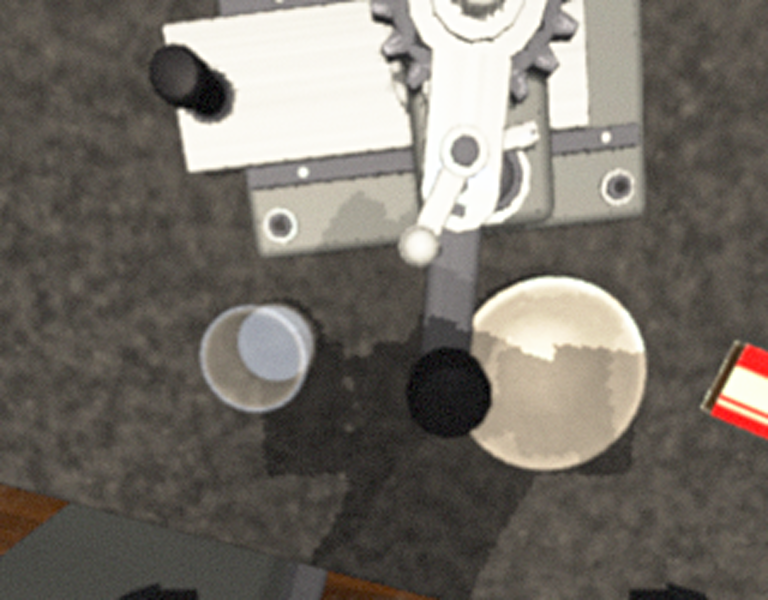

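```bash
python3 - <<'E'
from h import *
c,i=load('w2')
f=lambda x,y:[(x+.5)/2.4-.5+150,(y+.5)/2.4-.5]
pin=onz(c,[f(420,245)],.164)[0];kn=onz(c,[f(449,392)],.175)[0];sk=onz(c,[f(176,74)],.075)[0];pv=onz(c,[f(465,149)],.138)[0]
print(pin,kn,sk,pv)
print('scr',onz(c,[f(485,0)],.155))
print('mortar',onz(c,[f(557,372)],.05),'sb',onz(c,[f(257,358)],.054))
yw=np.radians(22.4);X=np.array([np.cos(yw),np.sin(yw)]);Y=np.array([-X[1],X[0]])
print('origin from shoe knob',sk[:2]-.105*Y)
print('bolts',onz(c,[f(280,224),f(620,186)],.02))
bl=onz(c,[f(303,172),f(606,137)],.03);d=bl[1]-bl[0];print('rail yaw',np.degrees(np.arctan2(d[1],d[0]))+90)
E
```

```text
[ 0.47565387 -0.17386073  0.164     ] [ 0.44110243 -0.19206847  0.175     ] [ 0.50776915 -0.07394625  0.075     ] [ 0.50515976 -0.17920522  0.138     ]
scr [[ 0.53905067 -0.17305058  0.155     ]]
mortar [[ 0.44147724 -0.24616606  0.05      ]] sb [[ 0.412277   -0.12140203  0.054     ]]
origin from shoe knob [ 0.54778154 -0.17102359]
bolts [[ 0.46661082 -0.11287376  0.02      ]
 [ 0.52351921 -0.2524423   0.02      ]]
rail yaw 22.289257229247752
```

```bash
python3 -c "
from h import *
plan([0.475,-0.173,0.2],11.5)"
```

```text
pos [ 0.4027 -0.1942  0.2387] yaw 15.97 shift [ 0.942 -0.006  0.484] turnz 0.0373
```

Emit:
move_arm(targets=[0.4,0,0,0,0,0.037,0.8,0,0.1,0,0,0.037,0.94,-0.005,0.3,0,0,0.037,0.94,-0.005,0.48,0,0,0.037,0.94,-0.005,0.48,0,0,0.037], claw=0.41)

```text
time_s: 2.85
position: [0.4742, -0.1739, 0.1987]
ee_rot: [[0.98, 0.198, -0.004], [0.198, -0.98, 0.0], [-0.004, -0.001, -1.0]]
contact_force: [-1.3, -0.7, 0.4]
width: 0.565
```

```bash
python3 -c "
from h import *
plan([0.475,-0.173,0.142],11.5)
c,i=snap('wrist','w3')
print(proj(c,[[0.475,-0.173,0.164]]))
c,i=snap('side','s3')
print(proj(c,[[0.475,-0.173,0.164],sensors.read_state()['position']]))
cv2.imwrite('pics/s3z.png',cv2.resize(i[120:250,270:400],None,fx=4.5,fy=4.5,interpolation=cv2.INTER_CUBIC))
"
```

```text
pos [ 0.4742 -0.1739  0.1987] yaw 11.43 shift [ 0.014 -0.008  0.709] turnz -0.0006
[[320.55962889 231.60362907]]
[[332.98465846 177.10757529]
 [333.41603195 166.405679  ]]
```

View pics/w3.png

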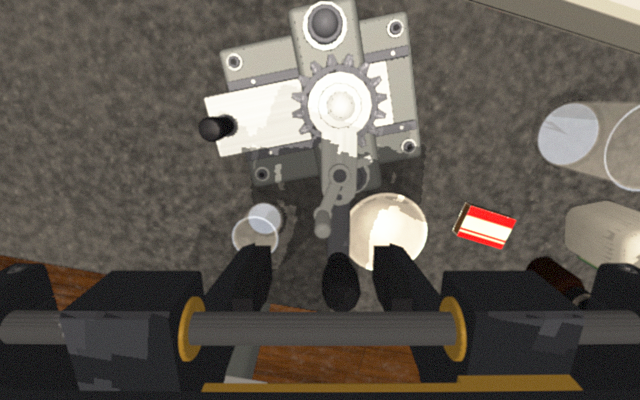

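View pics/s3z.png

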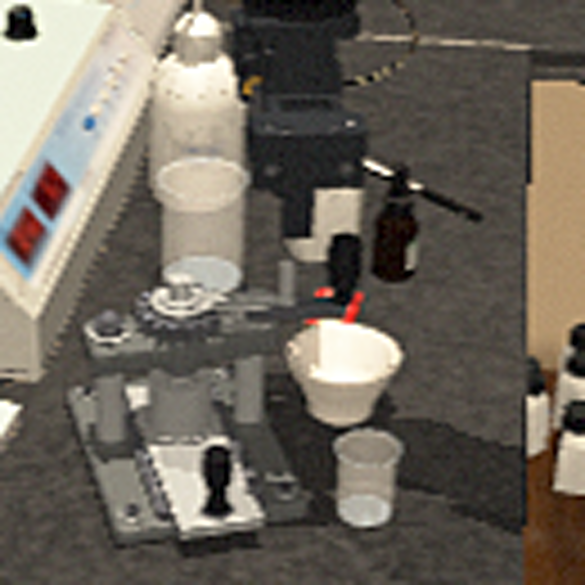

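Emit:
move_arm(targets=[0.01,0,0,0,0,0,0.01,0,0.0,0,0,0,0.01,0,0.25,0,0,0,0.01,0,0.5,0,0,0,0.01,0,0.71,0,0,0])

```text
time_s: 3.45
position: [0.4765, -0.1726, 0.1434]
ee_rot: [[0.98, 0.2, 0.001], [0.2, -0.98, -0.0], [0.001, 0.001, -1.0]]
contact_force: [-0.6, -0.4, -0.3]
width: 0.298
```

```bash
python3 -c "
from h import *
c,i=snap('wrist','w4')
cv2.imwrite('pics/w4z.png',cv2.resize(i[80:330,200:450],None,fx=2.4,fy=2.4,interpolation=cv2.INTER_CUBIC))
"
```

```text
(no output)
```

View pics/w4z.png

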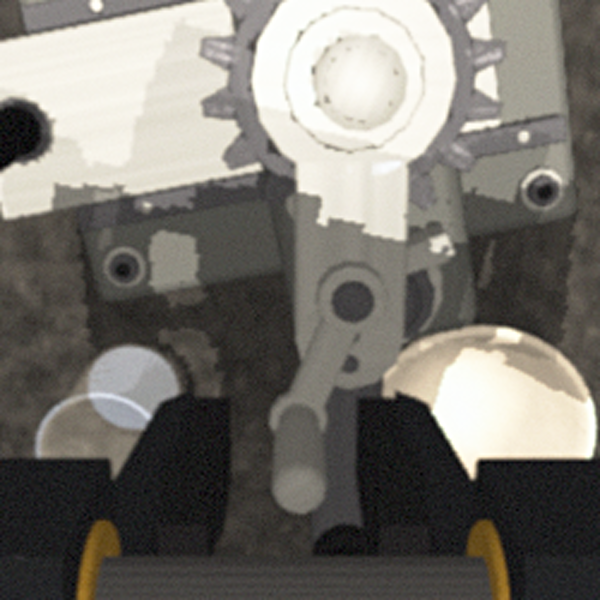

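Emit:
move_arm(targets=[0,0.08,0,0,0,0,0,0.16,0,0,0,0,0,0.24,0,0,0,0,0,0.32,0,0,0,0,0,0.4,0,0,0,0])

```text
time_s: 4.0
position: [0.4827, -0.2042, 0.144]
ee_rot: [[0.98, 0.2, 0.001], [0.2, -0.98, -0.0], [0.001, 0.0, -1.0]]
contact_force: [-2.3, 2.2, 1.2]
width: 0.298
```

```bash
python3 -c "
from h import *
c,i=snap('wrist','w5')
cv2.imwrite('pics/w5z.png',cv2.resize(i[80:330,200:450],None,fx=2.4,fy=2.4,interpolation=cv2.INTER_CUBIC))
"
```

```text
(no output)
```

View pics/w5z.png

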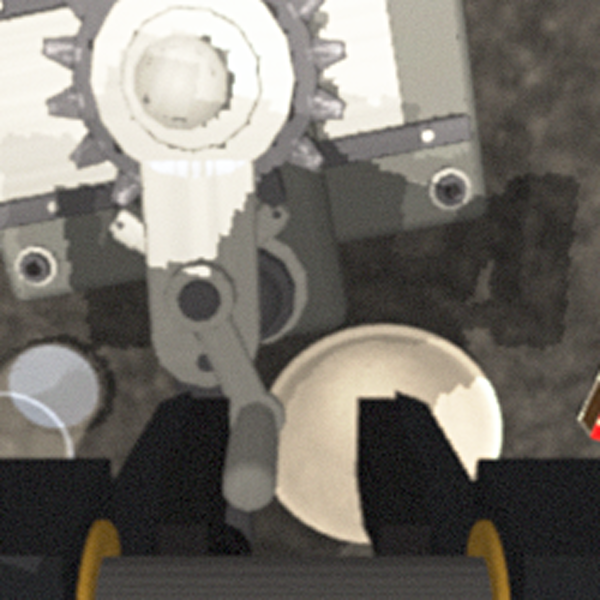

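Emit:
move_arm(targets=[0,-0.1,0,0,0,0,0,-0.1,-0.35,0,0,0,0,-0.1,-0.7,0,0,0,-0.35,-0.1,-1,0,0,0,-0.6,-0.1,-1,0,0,0], claw=0.1)

```text
time_s: 4.55
position: [0.4359, -0.2062, 0.2265]
ee_rot: [[0.98, 0.2, 0.008], [0.2, -0.98, -0.003], [0.007, 0.005, -1.0]]
contact_force: [0.2, -0.5, 0.7]
width: 0.448
```

```bash
python3 -c "
from h import *
c,i=snap('wrist','w6')
cv2.imwrite('pics/w6z.png',cv2.resize(i[0:300,160:480],None,fx=2,fy=2,interpolation=cv2.INTER_CUBIC))
c,i=snap('side','s6')
cv2.imwrite('pics/s6z.png',cv2.resize(i[150:250,270:370],None,fx=6,fy=6,interpolation=cv2.INTER_CUBIC))
"
```

```text
(no output)
```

View pics/w6z.png

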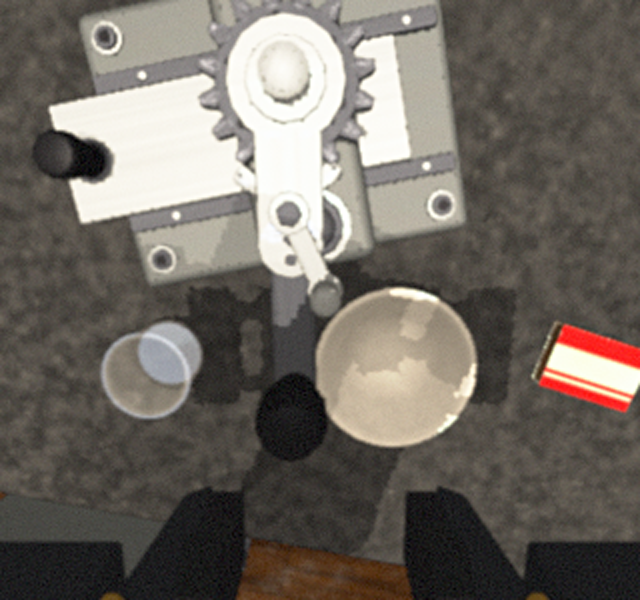

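View pics/s6z.png

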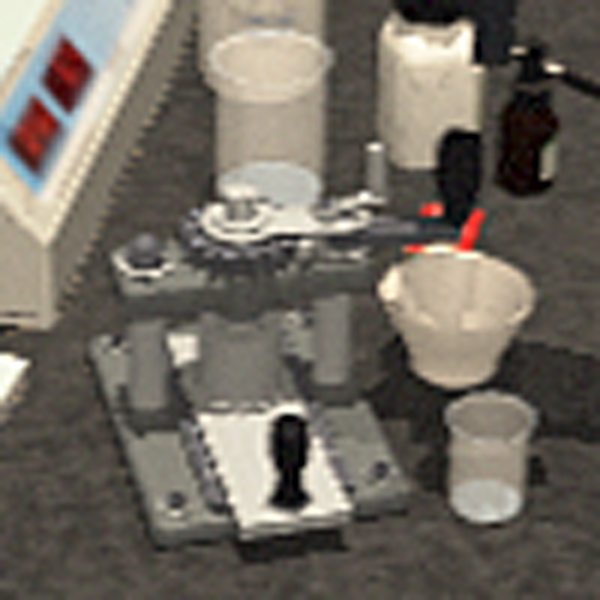

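```bash
python3 - <<'E'
from h import *
c,i=load('w6')
f=lambda x,y:[(x+.5)/2-.5+160,(y+.5)/2-.5]
kn=onz(c,[f(291,424)],.175)[0];print('knob',kn)
for z in (.148,.15): print('screw',onz(c,[f(285,72)],z)[0])
pv=onz(c,[f(288,211)],.138)[0];print('pivot',pv)
sk=onz(c,[f(57,152)],.075)[0];print('sk',sk)
plan([kn[0],kn[1],.22],11.5)
E
```

```text
knob [ 0.44191338 -0.19440006  0.175     ]
screw [ 0.54717736 -0.17124629  0.148     ]
screw [ 0.54684655 -0.17141611  0.15      ]
pivot [ 0.50581517 -0.17953607  0.138     ]
sk [ 0.5089681  -0.07471934  0.075     ]
pos [ 0.4323 -0.2063  0.2245] yaw 11.4 shift [ 0.147 -0.122  0.056] turnz -0.0008
```

```bash
python3 - <<'E'
from h import *
plan([.4377,-.1952,.19],12.5)
E
```

```text
pos [ 0.4323 -0.2063  0.2245] yaw 11.4 shift [ 0.094 -0.124  0.431] turnz -0.0092
```

Emit:
move_arm(targets=[0.094,-0.124,0,0,0,-0.009,0.094,-0.124,0.3,0,0,-0.009,0.094,-0.124,0.6,0,0,-0.009,0.094,-0.124,0.95,0,0,-0.009,0.094,-0.124,0.95,0,0,-0.009])

```text
time_s: 5.15
position: [0.4396, -0.1918, 0.1446]
ee_rot: [[0.975, 0.222, -0.004], [0.222, -0.975, 0.003], [-0.004, -0.004, -1.0]]
contact_force: [-1.2, 0.6, 1.1]
width: 0.448
```

Emit:
move_arm(targets=[0,0,0,0,0,0,0,0,0,0,0,0,0,0,0,0,0,0], claw=0.3)

```text
time_s: 5.45
position: [0.4405, -0.1942, 0.1486]
ee_rot: [[0.976, 0.219, 0.003], [0.219, -0.976, -0.001], [0.002, 0.001, -1.0]]
contact_force: [-0.9, 0.1, -0.6]
width: 0.347
```

```bash
python3 -c "
from h import *
c,i=snap('wrist','w7')
plan([.4377,-.1952,.148],12.5)
cv2.imwrite('pics/w7z.png',cv2.resize(i[0:320,160:480],None,fx=1.8,fy=1.8,interpolation=cv2.INTER_CUBIC))
"
```

```text
pos [ 0.4403 -0.1943  0.1485] yaw 12.62 shift [-0.034  0.004  0.007] turnz 0.001
```

View pics/w7z.png

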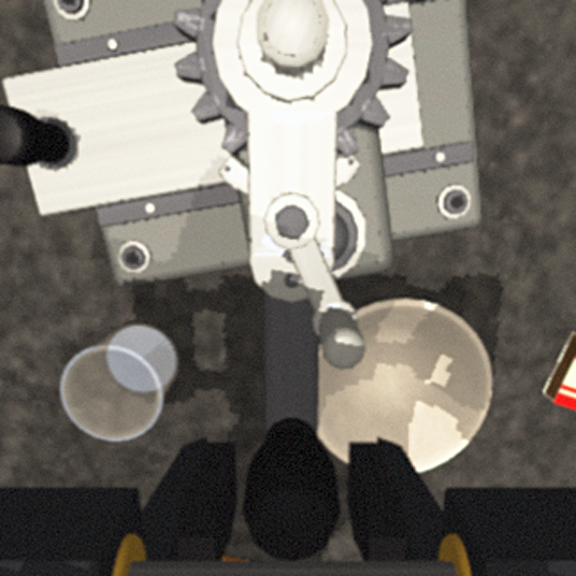

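Emit:
move_arm(targets=[0.01,-0.168,0,0,0,0.058,0.041,-0.333,0,0,0,0.117,0.091,-0.493,0,0,0,0.175,0.161,-0.646,0,0,0,0.233,0.161,-0.646,0,0,0,0.233])

```text
time_s: 6.0
position: [0.4415, -0.1395, 0.1482]
ee_rot: [[0.965, -0.262, 0.002], [-0.262, -0.965, 0.0], [0.002, -0.001, -1.0]]
contact_force: [0.4, 0.3, -0.5]
width: 0.348
```

```bash
python3 -c "
from h import *
c,i=snap('wrist','w8')
s=sensors.read_state(); p=np.array(s['position'])[:2]-[.547,-.171]; print(np.linalg.norm(p),np.degrees(np.arctan2(p[1],p[0]))%360,s['contact_force'])
plan([.4377,-.1952,.148],12.5)
cv2.imwrite('pics/w8z.png',cv2.resize(i[0:320,160:480],None,fx=1.8,fy=1.8,interpolation=cv2.INTER_CUBIC))
"
```

```text
0.11009347271355613 163.88157214264484 [-0.77221243  0.33014971  0.49299676]
pos [ 0.4412 -0.1404  0.1481] yaw -15.11 shift [0.136 0.672 0.002] turnz -0.2301
```

View pics/w8z.png

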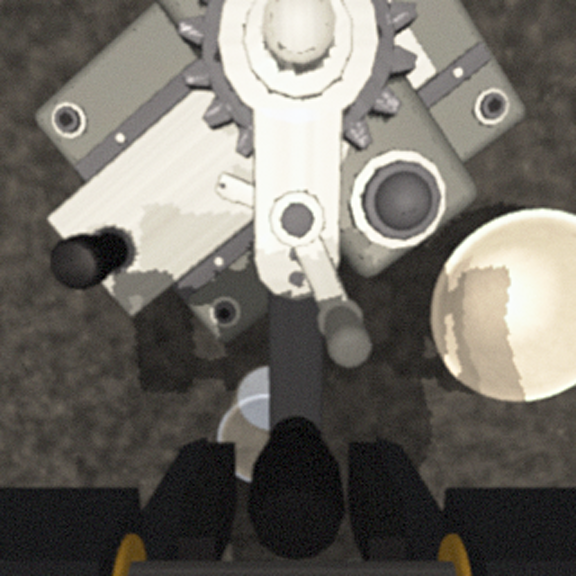

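Emit:
move_arm(targets=[0.013,0.191,0,0,0,-0.067,0.053,0.379,0,0,0,-0.133,0.119,0.559,0,0,0,-0.2,0.209,0.729,0,0,0,-0.267,0.322,0.884,0,0,0,-0.333])

```text
time_s: 6.55
position: [0.4467, -0.2161, 0.1479]
ee_rot: [[0.906, 0.424, 0.001], [0.424, -0.906, 0.001], [0.001, -0.001, -1.0]]
contact_force: [1.2, 4.8, 0.3]
width: 0.352
```

Emit:
move_arm(targets=[0.013,0.191,0,0,0,-0.067,0.053,0.379,0,0,0,-0.133,0.119,0.559,0,0,0,-0.2,0.209,0.729,0,0,0,-0.267,0.322,0.884,0,0,0,-0.333])

```text
time_s: 7.05
position: [0.4981, -0.2703, 0.1477]
ee_rot: [[0.423, 0.906, -0.003], [0.906, -0.423, 0.0], [-0.001, -0.003, -1.0]]
contact_force: [-2.9, 3.5, 1.2]
width: 0.35
```

```bash
python3 -c "
from h import *
c,i=snap('wrist','w9')
s=sensors.read_state(); p=np.array(s['position'])[:2]-[.547,-.171]; print(np.linalg.norm(p),np.degrees(np.arctan2(p[1],p[0]))%360,s['contact_force'])
plan([.4377,-.1952,.148],12.5)
cv2.imwrite('pics/w9z.png',cv2.resize(i[0:320,160:480],None,fx=1.8,fy=1.8,interpolation=cv2.INTER_CUBIC))
"
```

```text
0.11101079002082971 245.5912420358973 [ 2.04896655 -1.66310284  0.2227854 ]
pos [ 0.5011 -0.2721  0.1478] yaw 65.19 shift [ 0.54  -1.123 -0.005] turnz 0.439
```

View pics/w9z.png

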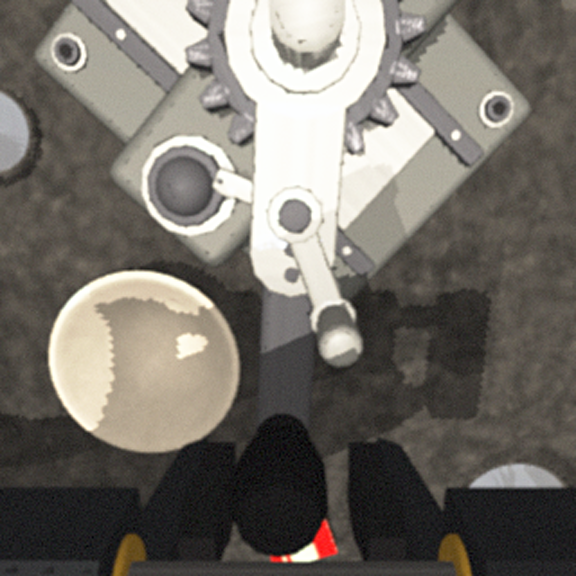

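Emit:
move_arm(targets=[0.013,-0.191,0,0,0,0.067,0.053,-0.379,0,0,0,0.133,0.119,-0.559,0,0,0,0.2,0.209,-0.729,0,0,0,0.267,0.322,-0.884,0,0,0,0.333])

```text
time_s: 7.6
position: [0.4468, -0.2178, 0.1481]
ee_rot: [[0.913, 0.409, 0.003], [0.409, -0.913, -0.003], [0.001, 0.004, -1.0]]
contact_force: [2.3, -1.2, -1.5]
width: 0.35
```

Emit:
move_arm(targets=[0.013,-0.191,0,0,0,0.067,0.053,-0.379,0,0,0,0.133,0.119,-0.559,0,0,0,0.2,0.209,-0.729,0,0,0,0.267,0.322,-0.884,0,0,0,0.333])

```text
time_s: 8.1
position: [0.4398, -0.1423, 0.1481]
ee_rot: [[0.962, -0.273, -0.0], [-0.273, -0.962, -0.002], [0.001, 0.002, -1.0]]
contact_force: [-1.1, -3.5, 1.8]
width: 0.353
```

Emit:
move_arm(targets=[0,0,0,0,0,0])

```text
time_s: 8.2
position: [0.441, -0.1398, 0.1479]
ee_rot: [[0.965, -0.263, 0.001], [-0.263, -0.965, -0.0], [0.001, -0.0, -1.0]]
contact_force: [-0.5, -0.0, 0.3]
width: 0.353
```

```bash
python3 -c "
from h import *
c,i=snap('wrist','w10')
s=sensors.read_state(); p=np.array(s['position'])[:2]-[.547,-.171]; print(np.linalg.norm(p),np.degrees(np.arctan2(p[1],p[0]))%360,s['contact_force'])
plan([.4377,-.1952,.148],12.5)
a=cv2.imread('pics/w8z.png'); b=cv2.resize(i[0:320,160:480],None,fx=1.8,fy=1.8,interpolation=cv2.INTER_CUBIC)
cv2.imwrite('pics/w10z.png',cv2.resize(np.hstack([a,b]),None,fx=.69,fy=.69))
"
```

```text
0.11025789960195888 164.12135439809325 [-0.10757594 -0.35414409  0.2924863 ]
pos [ 0.4409 -0.1408  0.1478] yaw -15.13 shift [ 0.138  0.667 -0.002] turnz -0.2302
```

View pics/w10z.png

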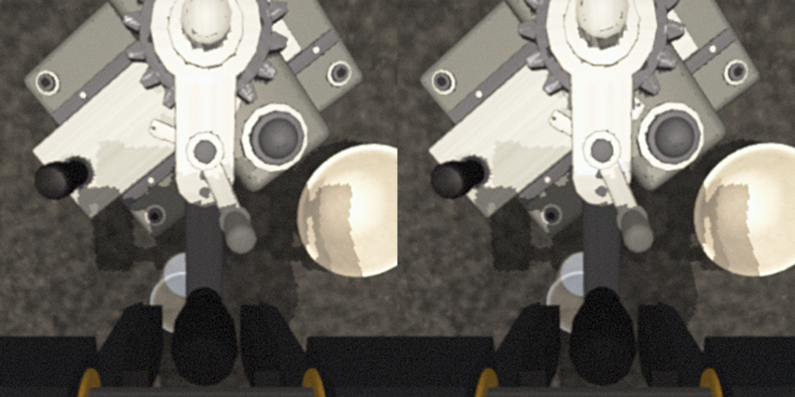

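Emit:
move_arm(targets=[0.013,0.191,0,0,0,-0.067,0.053,0.379,0,0,0,-0.133,0.119,0.559,0,0,0,-0.2,0.209,0.729,0,0,0,-0.267,0.322,0.884,0,0,0,-0.333])

```text
time_s: 8.75
position: [0.4468, -0.2165, 0.1477]
ee_rot: [[0.906, 0.424, 0.001], [0.424, -0.906, 0.001], [0.001, -0.0, -1.0]]
contact_force: [0.6, 4.6, -0.4]
width: 0.352
```

Emit:
move_arm(targets=[0.013,0.191,0,0,0,-0.067,0.053,0.379,0,0,0,-0.133,0.119,0.559,0,0,0,-0.2,0.209,0.729,0,0,0,-0.267,0.322,0.884,0,0,0,-0.333])

```text
time_s: 9.25
position: [0.4982, -0.2707, 0.1475]
ee_rot: [[0.423, 0.906, -0.002], [0.906, -0.423, 0.0], [-0.001, -0.002, -1.0]]
contact_force: [-2.3, 4.0, 0.4]
width: 0.352
```

Emit:
move_arm(targets=[0,0,0,0,0,0])

```text
time_s: 9.35
position: [0.5005, -0.2719, 0.1475]
ee_rot: [[0.429, 0.903, 0.003], [0.903, -0.429, -0.001], [0.001, 0.003, -1.0]]
contact_force: [-1.0, -0.4, -0.1]
width: 0.349
```

```bash
python3 -c "
from h import *
c,i=snap('wrist','w11')
s=sensors.read_state(); p=np.array(s['position'])[:2]-[.547,-.171]; print(np.linalg.norm(p),np.degrees(np.arctan2(p[1],p[0]))%360,s['contact_force'])
b=cv2.resize(i[0:320,160:480],None,fx=1.8,fy=1.8,interpolation=cv2.INTER_CUBIC);a=cv2.imread('pics/w9z.png')
cv2.imwrite('pics/w11z.png',cv2.resize(np.hstack([a,b]),None,fx=.69,fy=.69))
c,i=snap('side','s11')
a=cv2.imread('pics/s6.png')
f=lambda i:cv2.resize(i[160:240,280:345],None,fx=6,fy=6,interpolation=cv2.INTER_CUBIC)
cv2.imwrite('pics/s11z.png',np.hstack([f(a),f(i)]))
"
```

```text
0.11080173388694949 244.68856657029974 [-0.37282985 -0.21150715  0.40040298]
```

View pics/w11z.png

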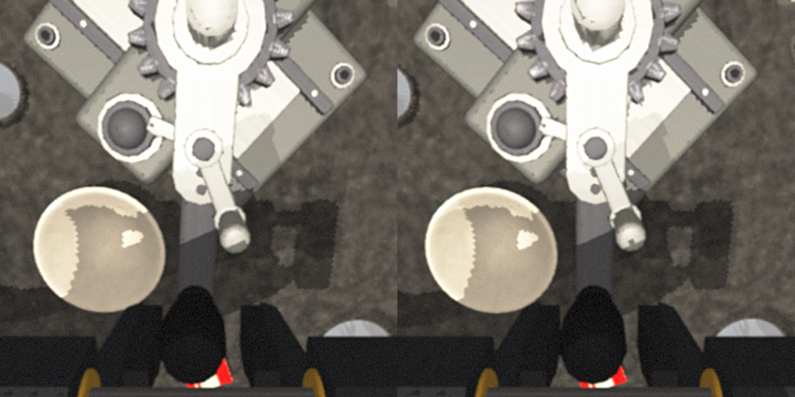

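View pics/s11z.png

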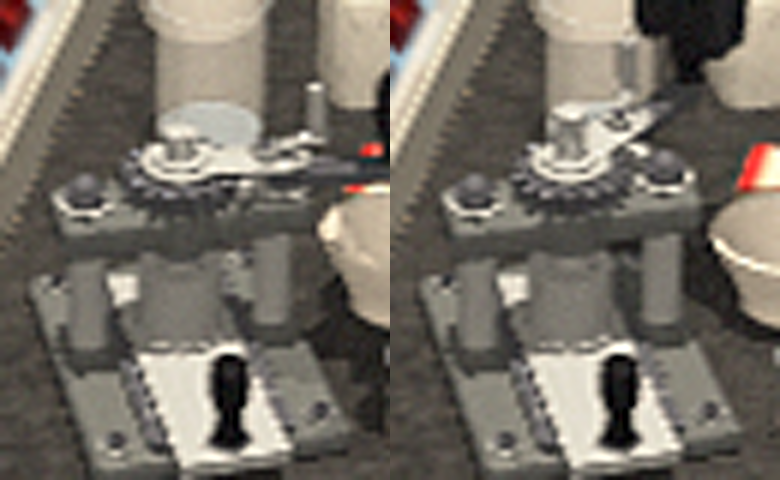

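Emit:
move_arm(targets=[0,0,-0.3,0,0,0,0,0,-0.7,0,0,0,0,0,-1,0,0,0,0,0,-1,0,0,0])

```text
time_s: 9.85
position: [0.5011, -0.2701, 0.2307]
ee_rot: [[0.431, 0.902, 0.006], [0.902, -0.431, -0.003], [-0.001, 0.007, -1.0]]
contact_force: [-0.9, 0.9, -1.5]
width: 0.352
```

```bash
python3 -c "
from h import *
s=sensors.read_state();print(np.round(s['joint_positions'],3),np.round(s['position'],3))
c,i=snap('wrist','w12')
cv2.imwrite('pics/w12z.png',cv2.resize(i[0:320,140:500],None,fx=1.8,fy=1.8,interpolation=cv2.INTER_CUBIC))
"
```

```text
[ 0.697  0.653 -0.48   1.744  0.391  0.834 -0.409] [ 0.501 -0.27   0.231]
```

View pics/w12z.png

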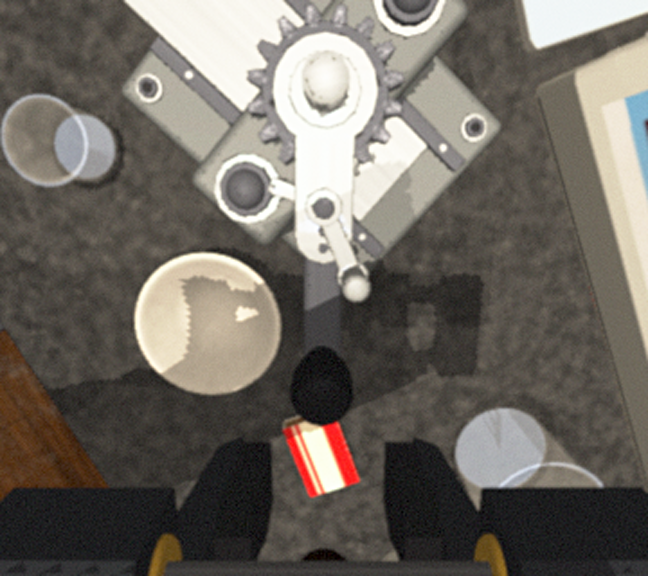

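```bash
python3 - <<'E'
from h import *
for tag,p in (('w12',[(326.5)/1.8+140-.25,(76)/1.8-.25]),('w6',[285/2+160,68/2])):
    c,i=load(tag)
    for z in (.14,.148,.152,.156,.16,.164): print(tag,z,proj(c,[[.547,-.171,z]]).round(1),'seen',np.round(p,1))
c,i=load('s11')
for z in (.148,.154,.158,.162): print(z,proj(c,[[.547,-.171,z]]).round(1), 'seen s11',280+570/6-65,160+108/6,'s6',280+180/6,160+131/6)
c,i=load('w12');cv2.imwrite('pics/w12y.png',cv2.resize(i[20:100,280:370],None,fx=7,fy=7,interpolation=cv2.INTER_CUBIC))
E
```

```text
w12 0.14 [[319.4  49.3]] seen [321.1  42. ]
w12 0.148 [[319.4  47.5]] seen [321.1  42. ]
w12 0.152 [[319.4  46.5]] seen [321.1  42. ]
w12 0.156 [[319.4  45.5]] seen [321.1  42. ]
w12 0.16 [[319.4  44.5]] seen [321.1  42. ]
w12 0.164 [[319.4  43.4]] seen [321.1  42. ]
w6 0.14 [[302.5  38.4]] seen [302.5  34. ]
w6 0.148 [[301.8  36. ]] seen [302.5  34. ]
w6 0.152 [[301.5  34.7]] seen [302.5  34. ]
w6 0.156 [[301.1  33.4]] seen [302.5  34. ]
w6 0.16 [[300.7  32. ]] seen [302.5  34. ]
w6 0.164 [[300.3  30.6]] seen [302.5  34. ]
0.148 [[309.3 180.1]] seen s11 310.0 178.0 s6 310.0 181.83333333333334
0.154 [[309.3 178.5]] seen s11 310.0 178.0 s6 310.0 181.83333333333334
0.158 [[309.3 177.3]] seen s11 310.0 178.0 s6 310.0 181.83333333333334
0.162 [[309.3 176.2]] seen s11 310.0 178.0 s6 310.0 181.83333333333334
```

View pics/w12y.png

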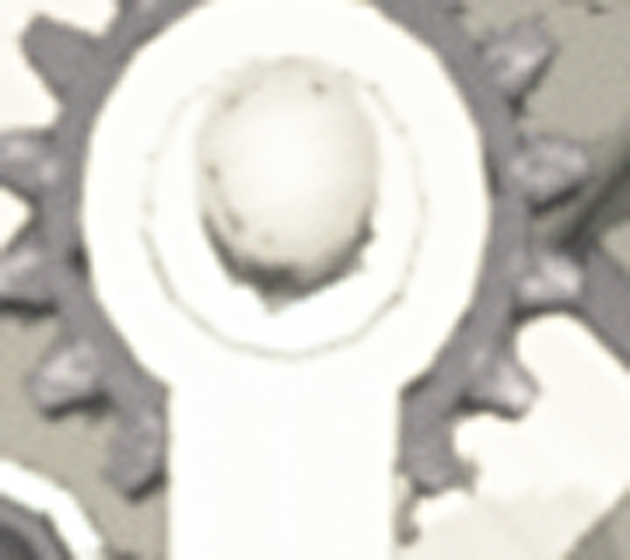

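Emit:
move_arm(targets=[0.3,-0.13,0,0,0,0,0.6,-0.26,0,0,0,0,0.9,-0.39,0,0,0,0], claw=-0.14)

```text
time_s: 10.2
position: [0.501, -0.1903, 0.2262]
ee_rot: [[0.431, 0.902, -0.003], [0.902, -0.431, 0.0], [-0.001, -0.002, -1.0]]
contact_force: [-0.8, -0.0, 0.2]
width: 0.567
```

Emit:
move_arm(targets=[0.3,-0.13,0,0,0,-0.07,0.6,-0.26,0,0,0,-0.14,0.9,-0.39,0,0,0,-0.21,0.95,-0.4,0,0,0,-0.28,0.95,-0.4,0,0,0,-0.35])

```text
time_s: 10.7
position: [0.5052, -0.1071, 0.2264]
ee_rot: [[-0.293, 0.956, -0.002], [0.956, 0.293, 0.0], [0.001, -0.002, -1.0]]
contact_force: [0.7, -0.3, -0.5]
width: 0.572
```

```bash
python3 -c "
from h import *
s=sensors.read_state();print(np.round(s['joint_positions'],3),np.round(s['position'],3))
plan([.509,-.0745,.2],112.4)
c,i=snap('wrist','w13')
"
```

```text
[ 0.535  0.636 -0.679  1.887  0.539  0.812 -0.134] [ 0.505 -0.107  0.226]
pos [ 0.5052 -0.1071  0.2264] yaw 107.06 shift [0.375 0.166 0.331] turnz -0.0445
```

View pics/w13.png

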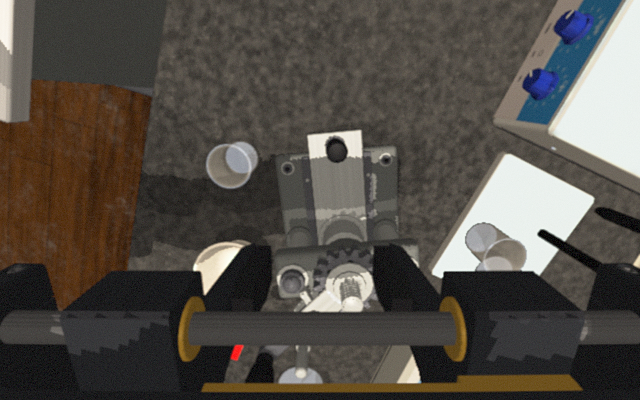

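Emit:
move_arm(targets=[0.2,0.08,0,0,0,-0.02,0.375,0.166,0,0,0,-0.0445,0.375,0.166,0.15,0,0,-0.0445,0.375,0.166,0.33,0,0,-0.0445,0.375,0.166,0.33,0,0,-0.0445])

```text
time_s: 11.25
position: [0.5089, -0.0761, 0.1991]
ee_rot: [[-0.373, 0.928, -0.004], [0.928, 0.373, -0.001], [0.001, -0.004, -1.0]]
contact_force: [0.1, -0.6, -0.1]
width: 0.569
```

```bash
python3 -c "
from h import *
plan([.509,-.0745,.055],112.4)
c,i=snap('wrist','w14')
print(proj(c,[[.509,-.0745,.075]]))
cv2.imwrite('pics/w14z.png',cv2.resize(i[80:330,220:420],None,fx=2.4,fy=2.4,interpolation=cv2.INTER_CUBIC))
c,i=load('w13'); 
cv2.imwrite('pics/w13z.png',cv2.resize(i[80:330,220:420],None,fx=2.4,fy=2.4,interpolation=cv2.INTER_CUBIC))
print(proj(c,[[.509,-.0745,.075]]))
"
```

```text
pos [ 0.5089 -0.0761  0.1991] yaw 111.91 shift [0.016 0.016 1.801] turnz -0.0041
[[323.61801722 192.08666102]]
[[337.01346235 153.94441344]]
```

View pics/w14z.png

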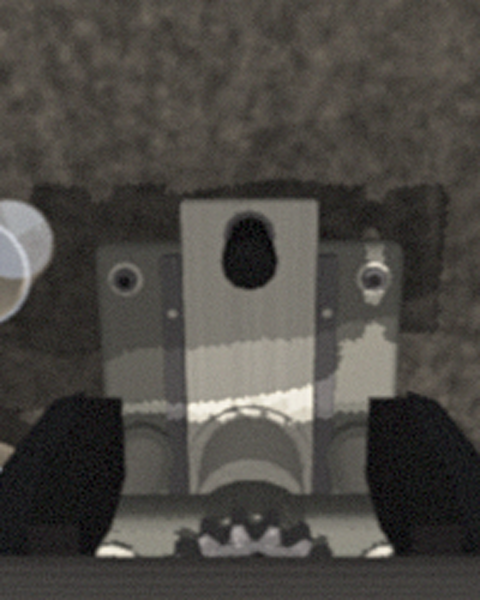

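View pics/w13z.png

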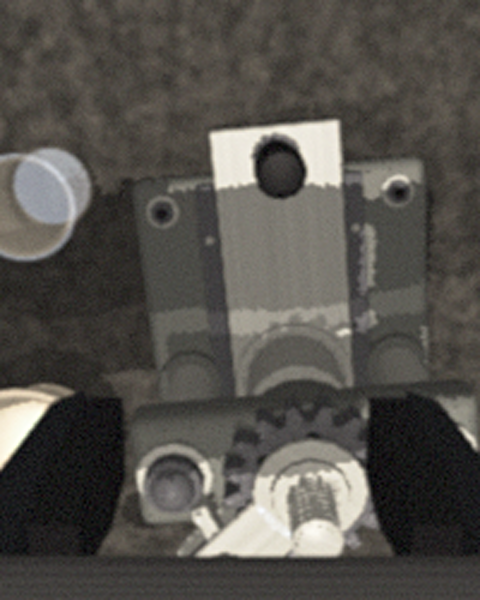

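Emit:
move_arm(targets=[0.016,0.012,0.25,0,0,-0.004,0.016,0.012,0.5,0,0,-0.004,0.016,0.012,0.75,0,0,-0.004,0.016,0.012,1,0,0,-0.004])

```text
time_s: 11.7
position: [0.5113, -0.0747, 0.1208]
ee_rot: [[-0.38, 0.925, 0.001], [0.925, 0.38, -0.0], [-0.001, 0.001, -1.0]]
contact_force: [-0.5, -0.4, 0.4]
width: 0.565
```

Emit:
move_arm(targets=[0,0,0.2,0,0,0,0,0,0.4,0,0,0,0,0,0.6,0,0,0,0,0,0.8,0,0,0,0,0,0.91,0,0,0])

```text
time_s: 12.2
position: [0.5109, -0.0746, 0.0476]
ee_rot: [[-0.38, 0.925, -0.0], [0.925, 0.38, -0.0], [-0.0, -0.0, -1.0]]
contact_force: [1.4, 0.6, -1.1]
width: 0.569
```

```bash
python3 -c "
from h import *
plan([.509,-.0745,.046],112.4)
c,i=snap('wrist','w15')
cv2.imwrite('pics/w15z.png',cv2.resize(i[50:350,200:440],None,fx=2,fy=2,interpolation=cv2.INTER_CUBIC))
"
```

```text
pos [ 0.5109 -0.0746  0.0476] yaw 112.36 shift [ 0.011 -0.021  0.02 ] turnz -0.0003
```

View pics/w15z.png

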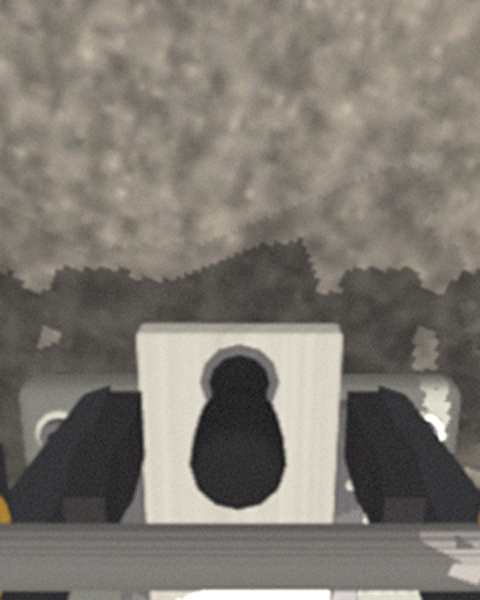

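Emit:
move_arm(targets=[0,-0.02,0.02,0,0,0,0,-0.02,0.02,0,0,0,0,-0.02,0.02,0,0,0,0,-0.02,0.02,0,0,0,0,-0.02,0.02,0,0,0], claw=1)

```text
time_s: 12.75
position: [0.5097, -0.0753, 0.0472]
ee_rot: [[-0.381, 0.925, 0.001], [0.925, 0.381, -0.0], [-0.001, 0.001, -1.0]]
contact_force: [0.7, -0.5, 3.5]
width: 0.212
```

Emit:
move_arm(targets=[0,0,0,0,0,0,0,0,0,0,0,0])

```text
time_s: 12.95
position: [0.5097, -0.0753, 0.0472]
ee_rot: [[-0.381, 0.925, 0.001], [0.925, 0.381, -0.0], [-0.001, 0.001, -1.0]]
contact_force: [0.2, -0.5, 6.2]
width: 0.213
```

Emit:
move_arm(targets=[0.1,0,0,0,0,0,0.25,0,0,0,0,0,0.4,0,0,0,0,0,0.55,0,0,0,0,0,0.7,0,0,0,0,0])

```text
time_s: 13.45
position: [0.4888, -0.0239, 0.0472]
ee_rot: [[-0.38, 0.925, 0.002], [0.925, 0.38, -0.001], [-0.002, 0.001, -1.0]]
contact_force: [0.6, -2.3, 5.6]
width: 0.217
```

Emit:
move_arm(targets=[0.15,0,0,0,0,0,0.3,0,0,0,0,0,0.45,0,0,0,0,0,0.58,0,0,0,0,0,0.66,0,0,0,0,0])

```text
time_s: 13.95
position: [0.4684, 0.0258, 0.0472]
ee_rot: [[-0.381, 0.924, 0.001], [0.924, 0.381, -0.0], [-0.001, 0.001, -1.0]]
contact_force: [1.6, -1.6, 5.3]
width: 0.213
```

```bash
python3 -c "
from h import *
s=sensors.read_state();print(s['contact_force'],s['width'],np.linalg.norm(np.array(s['position'])[:2]-[.5097,-.0753]))
c,i=snap('wrist','w16')
cv2.imwrite('pics/w16z.png',cv2.resize(i[50:350,200:440],None,fx=2,fy=2,interpolation=cv2.INTER_CUBIC))
c,i=snap('side','s16')
cv2.imwrite('pics/s16z.png',cv2.resize(i[160:270,260:370],None,fx=5,fy=5,interpolation=cv2.INTER_CUBIC))
"
```

```text
[ 1.64034437 -1.55870629  5.33252294] 0.21278553453447 0.109261657138713
```

View pics/s16z.png

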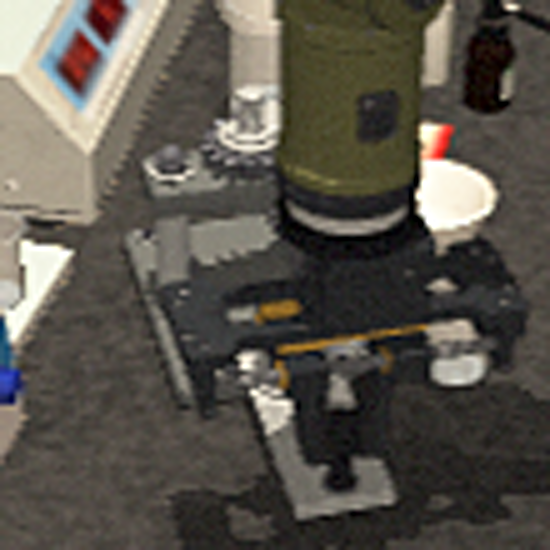

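Shoe is out about 109 mm with the grip holding; I creep on to the stop.

Emit:
move_arm(targets=[0.02,0,0,0,0,0,0.04,0,0,0,0,0])

```text
time_s: 14.25
position: [0.4675, 0.0281, 0.0472]
ee_rot: [[-0.381, 0.925, 0.002], [0.925, 0.381, -0.001], [-0.001, 0.001, -1.0]]
contact_force: [0.6, -0.5, 5.9]
width: 0.212
```

Emit:
move_arm(targets=[0.015,0,0,0,0,0,0.03,0,0,0,0,0])

```text
time_s: 14.45
position: [0.4666, 0.0302, 0.0472]
ee_rot: [[-0.38, 0.925, 0.002], [0.925, 0.38, -0.001], [-0.001, 0.001, -1.0]]
contact_force: [0.2, -1.3, 6.3]
width: 0.215
```

Emit:
move_arm(targets=[0.015,0,0,0,0,0,0.025,0,0,0,0,0,0.025,0,0,0,0,0])

```text
time_s: 14.75
position: [0.4662, 0.0312, 0.0472]
ee_rot: [[-0.38, 0.925, 0.002], [0.925, 0.38, -0.002], [-0.003, 0.001, -1.0]]
contact_force: [1.7, -2.7, 5.6]
width: 0.214
```

```bash
python3 -c "
from h import *
s=sensors.read_state();print(s['contact_force'],s['width'],np.linalg.norm(np.array(s['position'])[:2]-[.5097,-.0753]))"
```

```text
[ 1.68365697 -2.73175747  5.59674107] 0.2137991004383454 0.11506824042490431
```

Emit:
move_arm(targets=[0,0,0,0,0,0,0,0,0,0,0,0,0,0,0,0,0,0,0,0,-0.2,0,0,0,0,0,-0.5,0,0,0], claw=-0.2)

```text
time_s: 15.25
position: [0.4639, 0.0327, 0.0862]
ee_rot: [[-0.382, 0.924, -0.003], [0.924, 0.382, -0.001], [0.001, -0.003, -1.0]]
contact_force: [0.5, -0.1, -0.1]
width: 0.595
```

Emit:
move_arm(targets=[0,0,-0.4,0,0,0,0,0,-0.8,0,0,0,-0.3,0,-1,0,0,0,-0.6,0,-1,0,0,0,-0.9,0,-1,0,0,0], claw=-1)

```text
time_s: 15.75
position: [0.4928, -0.0348, 0.1673]
ee_rot: [[-0.381, 0.924, 0.001], [0.924, 0.381, 0.0], [-0.0, 0.001, -1.0]]
contact_force: [0.4, -0.2, -0.6]
width: 0.997
```

```bash
python3 -c "
from h import *
c,i=snap('wrist','w17')
plan([.503,-.065,.15],112.4)
print(proj(c,[[.503,-.065,.066]]))
"
```

```text
pos [ 0.4939 -0.0399  0.1665] yaw 112.05 shift [-0.333 -0.012  0.208] turnz -0.0029
[[319.58102326 237.99489954]]
```

View pics/w17.png

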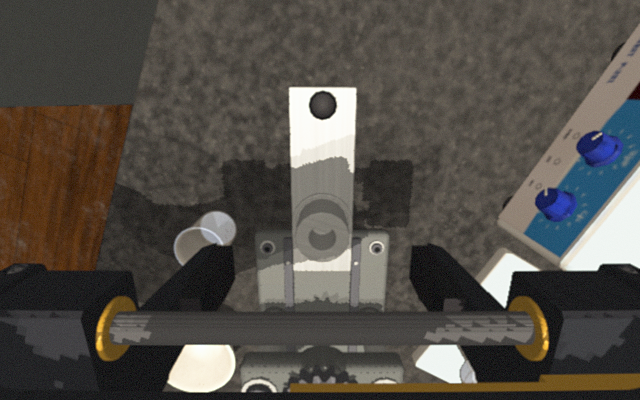

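```bash
python3 -c "
from h import *
c,i=load('w17')
g=cv2.resize(i[180:275,270:375],None,fx=6,fy=6,interpolation=cv2.INTER_CUBIC);cv2.imwrite('pics/w17z.png',g)
print(onz(c,[[322,237]],.066))
"
```

```text
[[ 0.50450652 -0.06341337  0.066     ]]
```

View pics/w17z.png

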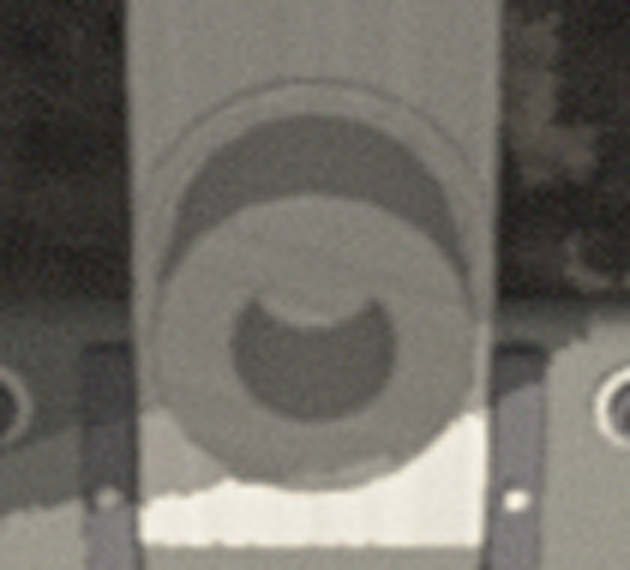

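```bash
python3 -c "
from h import *
plan([.5045,-.063,.1],112.2)
plan([.5045,-.063,.041],112.2)
"
```

```text
pos [ 0.4939 -0.0399  0.1665] yaw 112.05 shift [-0.315  0.015  0.833] turnz -0.0012
pos [ 0.4939 -0.0399  0.1665] yaw 112.05 shift [-0.312  0.016  1.57 ] turnz -0.0012
```

Emit:
move_arm(targets=[-0.15,0.015,0,0,0,0,-0.315,0.015,0.2,0,0,0,-0.315,0.015,0.5,0,0,0,-0.315,0.015,0.83,0,0,0,-0.315,0.015,0.83,0,0,0])

```text
time_s: 16.3
position: [0.501, -0.0564, 0.0979]
ee_rot: [[-0.383, 0.924, -0.006], [0.924, 0.383, 0.0], [0.002, -0.005, -1.0]]
contact_force: [-1.2, 0.4, 0.9]
width: 0.998
```

```bash
python3 -c "
from h import *
plan([.5045,-.063,.041],112.2)
c,i=snap('wrist','w18')
print(proj(c,[[.5045,-.063,.066]]))
"
```

```text
pos [ 0.501  -0.0564  0.0979] yaw 112.5 shift [-0.095  0.013  0.711] turnz 0.0025
[[323.725859  247.3047535]]
```

View pics/w18.png

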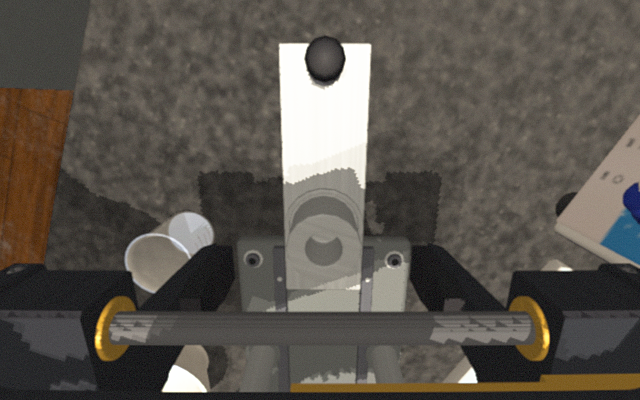

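Emit:
move_arm(targets=[-0.095,0.013,0,0,0,0,-0.095,0.013,0.2,0,0,0,-0.095,0.013,0.4,0,0,0,-0.095,0.013,0.58,0,0,0,-0.095,0.013,0.69,0,0,0])

```text
time_s: 16.85
position: [0.508, -0.064, 0.0454]
ee_rot: [[-0.381, 0.925, 0.002], [0.925, 0.381, -0.0], [-0.001, 0.002, -1.0]]
contact_force: [-0.6, -0.3, 0.5]
width: 0.996
```

Emit:
move_arm(targets=[0,0,0,0,0,0])

```text
time_s: 16.95
position: [0.5073, -0.0638, 0.0451]
ee_rot: [[-0.381, 0.925, 0.0], [0.925, 0.381, -0.0], [-0.0, -0.0, -1.0]]
contact_force: [-0.4, -0.4, -0.1]
width: 1.001
```

```bash
python3 -c "
from h import *
plan([.5045,-.063,.041],112.2)
c,i=snap('wrist','w19')
"
```

```text
pos [ 0.5073 -0.0638  0.0451] yaw 112.39 shift [ 0.022 -0.029  0.052] turnz 0.0016
```

View pics/w19.png

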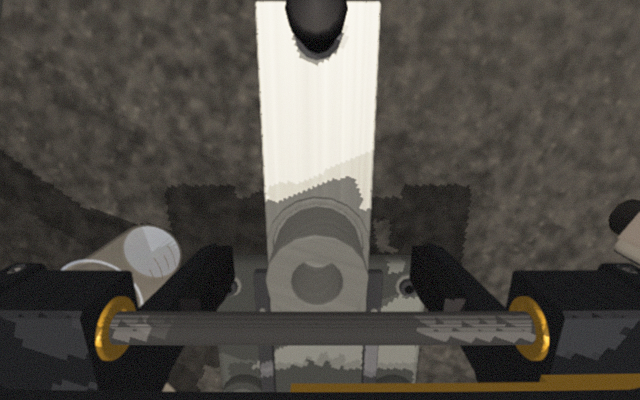

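Emit:
move_arm(targets=[0.02,-0.029,0.05,0,0,0,0.02,-0.029,0.05,0,0,0,0.02,-0.029,0.05,0,0,0])

```text
time_s: 17.3
position: [0.5043, -0.063, 0.0414]
ee_rot: [[-0.381, 0.925, 0.0], [0.925, 0.381, -0.0], [-0.0, 0.0, -1.0]]
contact_force: [0.4, -0.5, 0.1]
width: 0.999
```

Emit:
move_arm(targets=[0,0,0,0,0,0,0,0,0,0,0,0,0,0,0,0,0,0,0,0,0,0,0,0,0,0,0,0,0,0], claw=1)

```text
time_s: 17.8
position: [0.5043, -0.063, 0.0411]
ee_rot: [[-0.381, 0.925, -0.0], [0.925, 0.381, -0.0], [-0.0, -0.0, -1.0]]
contact_force: [-0.2, 0.7, -0.1]
width: 0.57
```

Emit:
move_arm(targets=[0,0,0,0,0,0,0,0,0,0,0,0,0,0,0,0,0,0])

```text
time_s: 18.1
position: [0.5044, -0.0629, 0.0411]
ee_rot: [[-0.381, 0.925, 0.0], [0.925, 0.381, 0.0], [-0.0, 0.0, -1.0]]
contact_force: [1.5, 0.4, -0.6]
width: 0.5
```

Emit:
move_arm(targets=[0,0,-0.08,0,0,0,0,0,-0.2,0,0,0,0,0,-0.35,0,0,0,0,0,-0.55,0,0,0,0,0,-0.75,0,0,0])

```text
time_s: 18.6
position: [0.504, -0.0631, 0.1025]
ee_rot: [[-0.381, 0.925, -0.0], [0.925, 0.381, -0.0], [-0.0, -0.0, -1.0]]
contact_force: [0.1, -0.3, -3.2]
width: 0.496
```

Emit:
move_arm(targets=[0,0,-0.2,0,0,0,0,0,-0.4,0,0,0,0,0,-0.6,0,0,0,0,0,-0.8,0,0,0,0,0,-0.8,0,0,0])

```text
time_s: 19.1
position: [0.5053, -0.063, 0.1675]
ee_rot: [[-0.381, 0.925, 0.004], [0.925, 0.381, -0.0], [-0.002, 0.004, -1.0]]
contact_force: [0.1, -0.9, -2.5]
width: 0.5
```

```bash
python3 - <<'E'
from h import *
s=sensors.read_state();print(s['contact_force'],s['width'])
c,i=snap('wrist','w20')
c,i=snap('side','s20')
cv2.imwrite('pics/s20z.png',cv2.resize(i[150:350,220:400],None,fx=3,fy=3,interpolation=cv2.INTER_CUBIC))
c,t=snap('top','t20')
cv2.imwrite('pics/t20z.png',cv2.resize(t[150:270,130:270],None,fx=5,fy=5,interpolation=cv2.INTER_CUBIC))
E
```

```text
[ 0.0811247  -0.93498604 -2.54638953] 0.5004705943041241
```

View pics/w20.png

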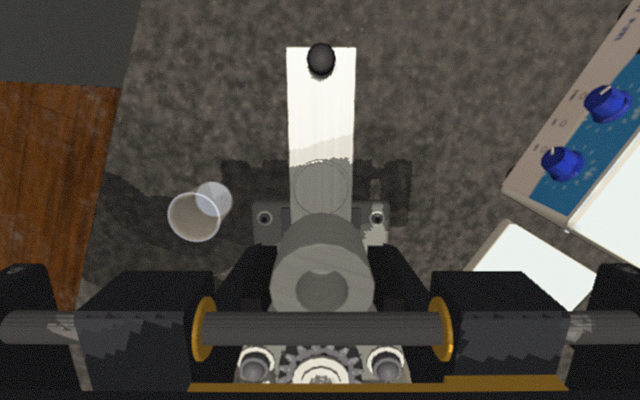

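View pics/s20z.png

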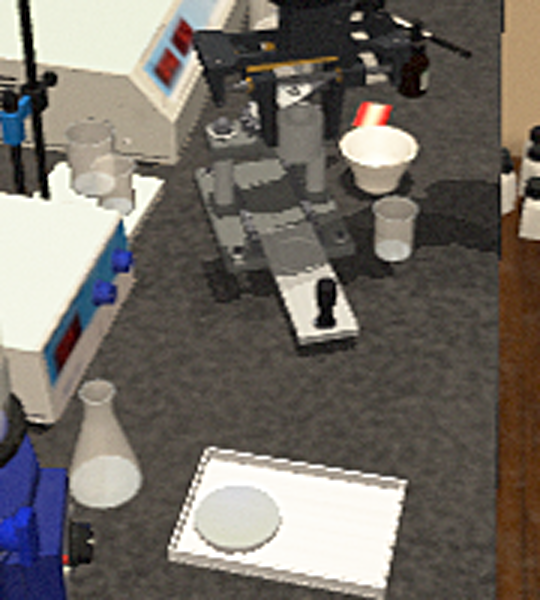

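```bash
python3 - <<'E'
from h import *
c=camera_info('side')
P=np.array([[240,219],[503,258],[473,392],[187,348]],float)
P=np.c_[(P[:,0]+.5)/4-.5+230,(P[:,1]+.5)/3.7-.5+240]
q=onz(c,P,.014);print(q.round(4),q.mean(0))
x=(q[0]+q[3]-q[1]-q[2]);print(np.degrees(np.arctan2(x[1],x[0])),np.linalg.norm(x)/2)
plan([.4266,.258,.17],175.3)
s=sensors.read_state();print(np.round(s['joint_positions'],2))
E
```

```text
[[0.5422 0.1964 0.014 ]
 [0.3745 0.2085 0.014 ]
 [0.3845 0.3205 0.014 ]
 [0.5521 0.3098 0.014 ]] [0.46330861 0.25880334 0.014     ]
-3.895921662346823 0.1680307042681886
pos [ 0.5037 -0.0633  0.1649] yaw 112.38 shift [ 4.081  0.638 -0.064] turnz -0.5243
[ 0.41  0.71 -0.62  1.98  0.66  0.67 -0.25]
```

Emit:
move_arm(targets=[0.2,0.03,0,0,0,0,0.5,0.08,-0.03,0,0,0,0.8,0.125,-0.06,0,0,0,1,0.156,-0.06,0,0,0])

```text
time_s: 19.65
position: [0.4844, 0.0176, 0.1695]
ee_rot: [[-0.383, 0.924, -0.001], [0.924, 0.383, 0.001], [0.001, -0.001, -1.0]]
contact_force: [0.0, 0.6, -3.8]
width: 0.502
```

Emit:
move_arm(targets=[0.25,0.04,0,0,0,0,0.5,0.08,0,0,0,0,0.75,0.12,0,0,0,0,1,0.156,0,0,0,0])

```text
time_s: 20.05
position: [0.4655, 0.095, 0.1691]
ee_rot: [[-0.381, 0.924, -0.002], [0.924, 0.381, -0.001], [0.0, -0.002, -1.0]]
contact_force: [-0.1, -0.6, -3.5]
width: 0.505
```

Emit:
move_arm(targets=[0.25,0.04,0,0,0,0,0.5,0.08,0,0,0,0,0.75,0.12,0,0,0,0,1,0.156,0,0,0,0])

```text
time_s: 20.45
position: [0.4466, 0.1737, 0.1691]
ee_rot: [[-0.381, 0.924, -0.002], [0.924, 0.381, -0.001], [-0.0, -0.002, -1.0]]
contact_force: [0.5, -0.2, -3.7]
width: 0.5
```

Emit:
move_arm(targets=[0.25,0.04,0,0,0,-0.06,0.5,0.08,0,0,0,-0.12,0.75,0.12,0,0,0,-0.18,0.95,0.156,0,0,0,-0.24,0.95,0.156,0,0,0,-0.3])

```text
time_s: 20.95
position: [0.4287, 0.2512, 0.1695]
ee_rot: [[-0.857, 0.516, -0.001], [0.516, 0.857, 0.002], [0.002, 0.001, -1.0]]
contact_force: [0.3, -0.4, -2.7]
width: 0.501
```

```bash
python3 - <<'E'
from h import *
plan([.425,.258,.12],175.6)
s=sensors.read_state();print(np.round(s['joint_positions'],2),s['width'],s['contact_force'])
E
```

```text
pos [0.4287 0.2512 0.1695] yaw 148.93 shift [0.082 0.047 0.619] turnz -0.2222
[-0.17  0.73 -0.74  2.    0.75  0.71 -0.36] 0.5006884450723705 [ 0.25826227 -0.36298393 -2.7236053 ]
```

Emit:
move_arm(targets=[0.08,0.047,0,0,0,-0.055,0.08,0.047,0.1,0,0,-0.11,0.08,0.047,0.25,0,0,-0.165,0.08,0.047,0.45,0,0,-0.22,0.08,0.047,0.6,0,0,-0.22])

```text
time_s: 21.45
position: [0.4259, 0.254, 0.1201]
ee_rot: [[-0.996, 0.09, -0.002], [0.09, 0.996, -0.001], [0.002, -0.002, -1.0]]
contact_force: [0.2, 0.0, -3.2]
width: 0.5
```

Emit:
move_arm(targets=[0,0,0.2,0,0,0,0,0,0.4,0,0,0,0,0,0.6,0,0,0,0,0,0.6,0,0,0])

```text
time_s: 21.85
position: [0.4255, 0.2536, 0.0719]
ee_rot: [[-0.996, 0.093, -0.003], [0.093, 0.996, -0.003], [0.003, -0.003, -1.0]]
contact_force: [-0.6, -0.1, -3.8]
width: 0.503
```

```bash
python3 - <<'E'
from h import *
plan([.425,.258,.0178],175.6)
c,i=snap('wrist','w21')
c,i=snap('side','s21')
cv2.imwrite('pics/s21z.png',cv2.resize(i[200:360,240:400],None,fx=3.7,fy=3.7,interpolation=cv2.INTER_CUBIC))
E
```

```text
pos [0.4255 0.2536 0.0719] yaw 174.68 shift [0.009 0.056 0.676] turnz -0.0077
```

View pics/w21.png

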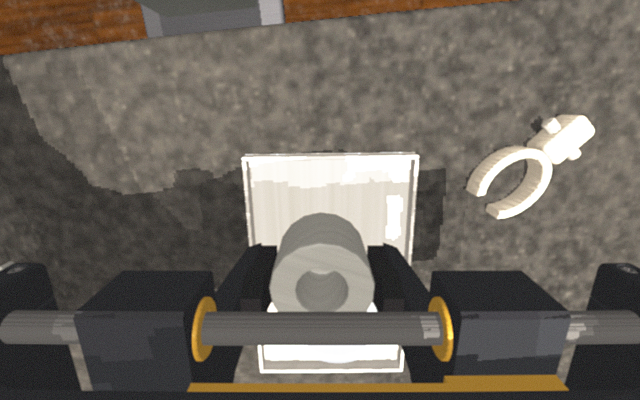

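View pics/s21z.png

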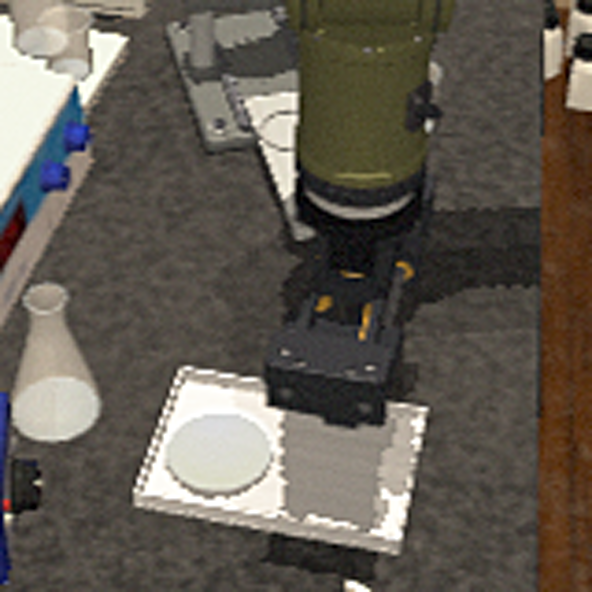

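Emit:
move_arm(targets=[0.01,0.055,0.1,0,0,0,0.01,0.055,0.25,0,0,0,0.01,0.055,0.4,0,0,0,0.01,0.055,0.52,0,0,0,0.01,0.055,0.61,0,0,0])

```text
time_s: 22.45
position: [0.4264, 0.2598, 0.0248]
ee_rot: [[-0.996, 0.091, 0.0], [0.091, 0.996, 0.001], [-0.0, 0.001, -1.0]]
contact_force: [-0.3, 0.6, -3.1]
width: 0.501
```

Emit:
move_arm(targets=[0,0,0.015,0,0,0,0,0,0.03,0,0,0,0,0,0.03,0,0,0])

```text
time_s: 22.75
position: [0.4263, 0.2595, 0.023]
ee_rot: [[-0.996, 0.091, 0.0], [0.091, 0.996, 0.0], [-0.0, 0.0, -1.0]]
contact_force: [1.1, 0.4, -3.0]
width: 0.503
```

Emit:
move_arm(targets=[0,0,0.02,0,0,0,0,0,0.04,0,0,0,0,0,0.04,0,0,0])

```text
time_s: 23.05
position: [0.4262, 0.2592, 0.0195]
ee_rot: [[-0.996, 0.091, 0.0], [0.091, 0.996, -0.0], [-0.0, -0.0, -1.0]]
contact_force: [0.3, -0.4, -3.2]
width: 0.498
```

Emit:
move_arm(targets=[0,0,0.015,0,0,0,0,0,0.015,0,0,0])

```text
time_s: 23.25
position: [0.4261, 0.2591, 0.0182]
ee_rot: [[-0.996, 0.091, -0.0], [0.091, 0.996, -0.0], [0.0, -0.0, -1.0]]
contact_force: [-0.4, 0.6, -2.8]
width: 0.504
```

Emit:
move_arm(targets=[0,0,0.01,0,0,0,0,0,0.01,0,0,0])

```text
time_s: 23.45
position: [0.4262, 0.2593, 0.0175]
ee_rot: [[-0.996, 0.091, 0.0], [0.091, 0.996, -0.0], [-0.0, -0.0, -1.0]]
contact_force: [0.5, 0.2, -2.6]
width: 0.498
```

Emit:
move_arm(targets=[0,0,0.01,0,0,0,0,0,0.01,0,0,0])

```text
time_s: 23.65
position: [0.4262, 0.2593, 0.0174]
ee_rot: [[-0.996, 0.091, 0.001], [0.091, 0.996, -0.0], [-0.001, 0.0, -1.0]]
contact_force: [-1.3, -0.9, 5.5]
width: 0.498
```

Emit:
move_arm(targets=[0,0,0.01,0,0,0,0,0,0.01,0,0,0])

```text
time_s: 23.85
position: [0.4262, 0.2592, 0.0174]
ee_rot: [[-0.996, 0.09, 0.002], [0.09, 0.996, -0.0], [-0.002, -0.0, -1.0]]
contact_force: [-2.5, -3.1, 13.4]
width: 0.501
```

Emit:
move_arm(targets=[0,0,-0.015,0,0,0,0,0,-0.015,0,0,0])

```text
time_s: 24.05
position: [0.4263, 0.2593, 0.0174]
ee_rot: [[-0.996, 0.091, 0.001], [0.091, 0.996, 0.0], [-0.001, 0.0, -1.0]]
contact_force: [0.2, -1.4, 4.4]
width: 0.498
```

Emit:
move_arm(targets=[0,0,0,0,0,0,0,0,0,0,0,0,0,0,0,0,0,0,0,0,0,0,0,0,0,0,0,0,0,0], claw=-0.45)

```text
time_s: 24.55
position: [0.4261, 0.2593, 0.017]
ee_rot: [[-0.996, 0.091, -0.0], [0.091, 0.996, -0.0], [0.0, -0.0, -1.0]]
contact_force: [0.0, 0.1, -0.9]
width: 0.721
```

Emit:
move_arm(targets=[0,0,-0.1,0,0,0,0,0,-0.25,0,0,0,0,0,-0.5,0,0,0,0,0,-0.75,0,0,0,0,0,-1,0,0,0])

```text
time_s: 25.05
position: [0.4259, 0.2592, 0.0983]
ee_rot: [[-0.996, 0.09, -0.0], [0.09, 0.996, -0.0], [0.0, -0.0, -1.0]]
contact_force: [0.2, -0.6, 0.1]
width: 0.725
```

Emit:
move_arm(targets=[0.2,0,-0.25,0,0,0,0.4,0,-0.5,0,0,0,0.5,0,-0.75,0,0,0,0.5,0,-0.75,0,0,0])

```text
time_s: 25.45
position: [0.3858, 0.2641, 0.1595]
ee_rot: [[-0.996, 0.088, 0.003], [0.088, 0.996, 0.003], [-0.002, 0.003, -1.0]]
contact_force: [-0.4, 0.5, -0.4]
width: 0.726
```

```bash
python3 - <<'E'
from h import *
s=sensors.read_state();print(s['time_s'],s['position'],s['contact_force'])
snap('wrist','w22')
c,i=snap('side','s22')
cv2.imwrite('pics/s22z.png',cv2.resize(i[150:350,220:400],None,fx=3,fy=3,interpolation=cv2.INTER_CUBIC))
c,i=snap('top','t22')
cv2.imwrite('pics/t22z.png',cv2.resize(i[150:280,150:420],None,fx=2.9,fy=2.9,interpolation=cv2.INTER_CUBIC))
E
```

```text
25.45 [0.38584826 0.26408604 0.15954374] [-0.36645667  0.4839776  -0.37388582]
```

View pics/s22z.png

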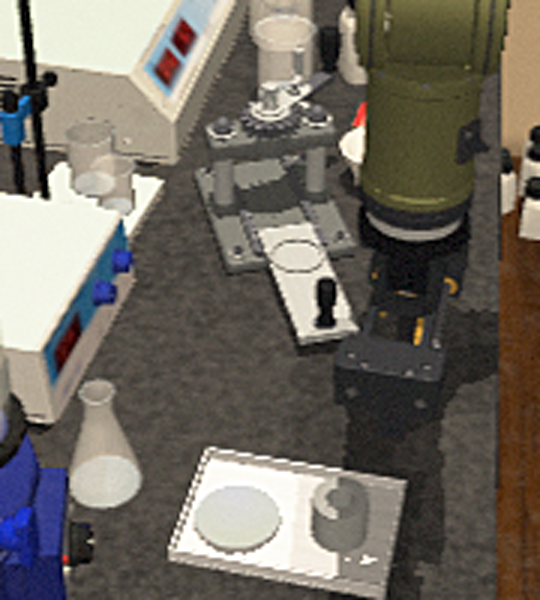

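View pics/t22z.png

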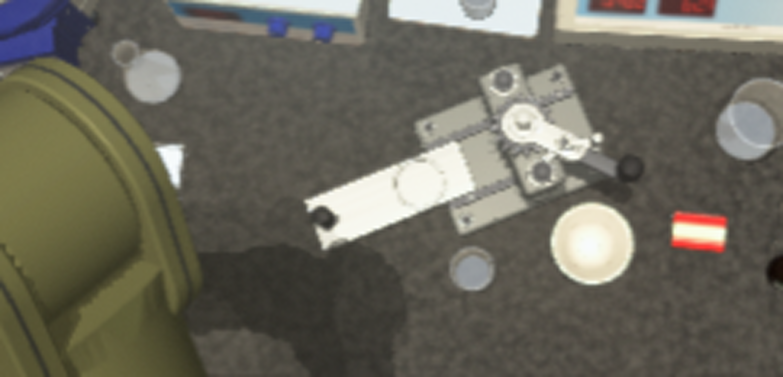

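View pics/w22.png

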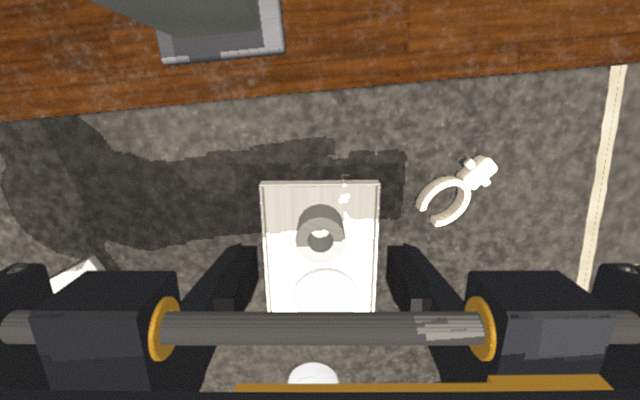

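```bash
python3 - <<'E'
from h import *
S,a=load('s6');_,b=load('s22');T,t=load('t22')
f=lambda i:cv2.resize(i[165:205,290:330],None,fx=9,fy=9,interpolation=cv2.INTER_CUBIC)
cv2.imwrite('pics/cmp.png',np.hstack([f(a),f(b)]))
p=onz(T,[[322/2.9+150,215/2.9+150]],.075);print('shoe knob',p,np.linalg.norm(p[0,:2]-[.509,-.0745]))
E
```

```text
shoe knob [[0.46359605 0.03127417 0.075     ]] 0.11510731367509373
```

View pics/cmp.png

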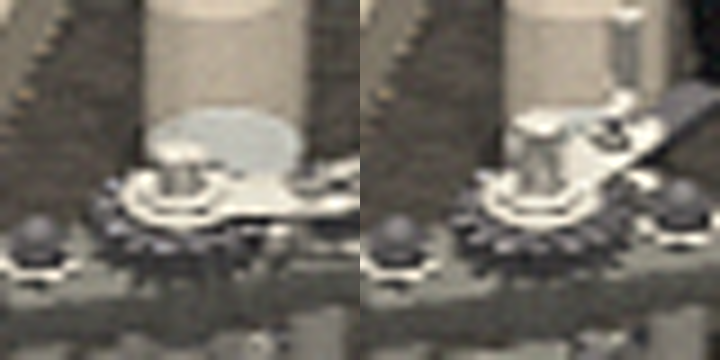

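```bash
python3 -c "
from plant import order,sensors
print(order.job_done()); print(sensors.read_state()['time_s'])"
```

```text
the job is handed in; nothing more can be done
None
the job is handed in; nothing more can be done
```

The job is handed in at about 25.6 s. The die stands upright in the tray's near half, the ram is up and the shoe is out at its stop.

I flipped the pawl pin over to its raising side and swung the handle through two full raising strokes of about 80° each. Then I drew the shoe out by its knob, gripped the die, and lowered it into the tray until contact showed at about 13 N. After that I let go and moved clear.

Last checks:
- **Ram:** in the side camera the screw top rose about 3 px, which is roughly 11 mm. Counting ratchet teeth gives 10.5 to 12.4 mm, so both are above the 8.5 mm needed. An earlier side picture read about 13 mm, and a single wrist-camera height estimate was too coarse to use.
- **Shoe:** its knob moved 115 mm by the arm and by the top camera.
- **Die:** it was released at x 0.426, y 0.259, within a few mm of the tray place I had measured. The side and wrist pictures show it upright.
- **Bystanders:** the watch glass, mortar, small beaker, flask and large beaker look unmoved in the last pictures. I did not compare the three bottles closely, but the arm touched nothing near them. The gripper is free with no contact force.

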